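# Grip a tin in the one-handed kitchen clamp with its ratchet lever

### The job

Stand the closed red tin upright in the bay of the kitchen clamp, between the black V-shaped jaw and the moving pad, and let go of it. Then pump the orange lever paddle with full strokes, down to its stop and all the way back up, to ratchet the moving jaw up to the tin (move the jaw with the lever only), and on the last stroke stop as soon as the sprung pad, pressed against the tin, is pushed about half-way in, never fully in. Finish while holding the lever down there, so that the tin stays gripped between pad and V jaw but is not crushed, and leave the other things on the counter where they stand.

Things in the scene. Friction and masses are not known exactly. Their poses are not given: they have to be found in the camera images.
- clamp: kitchen clamp fixed to the counter: wooden base plate 330 x 90 x 12 mm (x -195 to +135 mm), grey ratchet housing (60 wide, up to 82 mm above the counter, hinge brackets to 108) on its -x end, black V jaw on its +x end. Origin on the counter under the bar; x axis along the bar from lever to V jaw, z up. It does not move
- bay (a point): point on top of the base plate (12 mm above the counter), in the middle of the bay where the tin is to be stood; it lies 46 mm along +x of the clamp's origin. A tin stood here has about 14 mm to go to the V jaw
- jaw_travel (a joint): how far the blue jaw has moved towards the V jaw, 0 to 0.086 m; starts at 0 to 0.02; the pad meets a tin seated in the V at 0.060. A full lever stroke moves it about 0.02 m (the first 0.014 to 0.024), and 2 N of friction keeps it there as the lever goes back up. No lock: once the pad pushes harder than that, the jaw slides back when the lever is let up
- pad_face (a point): centre of the flat front face of the black moving pad (50 wide, 15 to 61 mm above the counter), 40 mm above the counter. The pad's axes are those of the clamp
- pad: black rubber pad on the yellow sprung stem of the blue moving jaw; its origin is not on the pad, use pad_face
- pad_press (a joint): how far the pad is pushed into the blue jaw against its spring: 0 free (24 mm of yellow stem shows between pad and blue jaw) to 0.024 m fully in (no yellow shows). Spring 0.5 N per mm
- lever_angle (a joint): angle of the lever: 0 all the way up (spring return) to 0.618 rad down at its stop. It moves the ratchet about 39 mm per rad; the first part of a stroke is idle until the pawl meets a tooth (10 mm apart). Pressing needs 2 to 4 N at the paddle, plus a third of the jaw's force
- paddle_top (a point): centre of the top face of the orange paddle (50 x 46 x 12 mm) at the lever's end, 115 mm from the hinge axis, about 138 mm above the counter when the lever is up (sloping up 0.30 rad towards its end) and 68 mm when at its stop (sloping down 0.32 rad). Press it from above with shut fingers
- lever: the lever (steel arm with the orange paddle at its end); origin on its hinge axis, 98 mm above the counter, 107 mm along -x of the clamp's origin; the axis is along y of the clamp and the arm reaches from it towards -x of the clamp
- tin_mid (a point): middle of the closed red tin canister (round, 60 mm diameter, 110 mm high, about 0.3 kg), 55 mm above its underside; z along the tin's axis
- tin: the same tin, origin at the centre of its underside
- pot: dented aluminium rice pot, 160 mm diameter, 100 high, leave alone
- colander: steel colander, 180 mm diameter, 80 high, leave alone
- mortar: white ceramic mortar with its pestle standing in it (one piece), 108 mm diameter, 125 high, leave alone
- spatula: wooden spatula 280 mm long, lying on the counter, leave alone
- jar: glass jar 68 mm diameter, 100 high, leave alone
- jaw: the blue block of the moving jaw (22 x 56 mm, its top 62 mm above the counter) that carries the sprung pad; push it only by way of the lever; its origin and axes are those of the clamp, shifted along x by jaw_travel (so the origin is not on the block; the block's middle is at x = -75 mm)
- v_seat (a point): where the tin's axis meets the base plate's top (12 mm above the counter) when the tin is seated in the fixed V jaw; 60 mm along +x of the clamp's origin. The V jaw is two black rubber faces, 130 degrees apart, opening towards -x, up to 60 mm above the counter
There are look-alikes about, which are no part of the job. Of the things shaped like the tin, the red one is meant.

How it is judged:
On the way, in this order (a step that is already met when the one before it is completed fails the run):
1. the tin stands upright in the bay on the clamp's base, let go (x of tin_mid in the frame of clamp between 0.018 and 0.066 m and y of tin_mid in the frame of clamp between -0.025 and 0.025 m and z of tin_mid in the frame of clamp below 0.07 m and angle between tin's own z axis and vertical below 0.08 rad and contact force between the fingers and tin below 0.1 N), for 0.2 s.
2. the lever is pressed down to its stop (value of joint lever_angle above 0.58 rad), for 0.05 s.
3. the lever is let all the way back up (value of joint lever_angle below 0.05 rad), for 0.05 s.
4. a further stroke presses the pad against the tin (value of joint pad_press above 0.006 m and contact force between pad and tin above 2 N), for 0.1 s.
At the end, for the whole second after the job is handed in: The robot still holds the lever down by its paddle; the tin stands upright (within 0.1 rad), still and untouched by the robot, seated in the V jaw with the pad pressed in 7 to 17 of its 24 mm against it (3.5 to 8.5 N) (value of joint pad_press between 0.007 and 0.017 m and contact force between pad and tin between 2.5 and 12 N and contact force between any of the fingers, the arm and lever above 1 N and value of joint lever_angle above 0.03 rad and contact force between each of the fingers, the arm and tin below 0.1 N and x of tin_mid in the frame of clamp between 0.053 and 0.067 m and z of tin_mid in the frame of clamp below 0.075 m and angle between tin's own z axis and vertical below 0.1 rad and linear speed of tin below 0.02 m/s and y of tin_mid in the frame of clamp between -0.012 and 0.012 m); the arm keeps its last pose, push and grip.
It fails at once if the pad is pushed fully in or the tin squeezed in the clamp with more than 20 N (value of joint pad_press above 0.022 m or contact force between pad and tin above 20 N).
It fails at once if the robot pushes the moving jaw or its pad directly (contact force between any of the fingers, the arm and jaw above 5 N).
It fails at once if another thing on the counter is shifted by more than 30 mm (distance of any of pot, colander, mortar, spatula, jar from where it was at the start of the episode above 0.03 m).
It also fails if it takes over 72 s, if anything falls off the work surface, if the arm or the gripper's body presses on something with over 40 N, if the wrist force passes 120 N, or if a joint passes its speed limit or range.

### The arm

A 6-joint arm with a two-finger parallel gripper is mounted at the origin on the work surface. World frame = base frame: x ahead of the robot, y to its left, z up, the work surface at z = 0. Lengths are in m, angles in rad, forces in N, time in s.
With the tool pointing down it reaches from about 0.25 to 0.725 m from the base axis. Payload 4 kg.
Tool frame: the origin (TCP) lies at the very end of the fingers, on their centre line; the grasp point (between the pads) lies 19 mm behind it; x points along the fingers, z is the direction in which the jaws open and shut, and the axes are right-handed (so a half turn about x gives the same grasp; the last joint's range is limited). The gripper opens to 85 mm and grips with 20 to 120 N. Pads are 22 mm wide; open, the fingers measure 114 mm over their backs; the gripper's body (76 mm by 85 mm) begins 54 mm behind the grasp point. The pads swing forward as they close: fully open they stand 13 mm farther back than shut.
Start: joints at [1.162, 0.241, 0.005, 1.335, 0, 1.571], TCP at [0.199, 0.459, 0.231] pointing down, gripper open.
Joint ranges: [-2.72, 2.72], [-1.05, 1.87], [-1.09, 1.28], [-1.99, 2.15], [-1.42, 1.44], [-3.14, 3.14]. Speed limits (rad/s): [2.79, 2.79, 3.14, 3.14, 3.14, 3.14].

### API

Orientations are given as a unit quaternion [x, y, z, w].
In Python, from workcell import bot gives the robot as it stands.
- The arm moves only by the tool step_arm, never from a script. Its argument "series" is a list of rows, each an object of numbers: "x", "y", "z": the shift along the world's x, y, z in cm; "twist": the turn about the world's z in degrees; "jaw": the finger opening in cm, from 0 to 8.54. In form: [{"x": .., "y": .., "z": .., "twist": .., "jaw": ..}, ...]. A call has 1 to 10 rows; each row is the pose to reach, as a shift and turn from the pose measured when the call began; what a row does not reach only later rows make up. A row lasts 1/12 s, in which the tool goes at most 41.7 mm and 7.16 degrees, less where a joint would pass 70% of its speed; a pose out of reach is approached as far as the arm can. A call with a gripper value outside its range is refused whole. The fingers move at their own pace and stop on an object; the grip force is fixed at half the most. Time passes only in rows, so rows that repeat a pose let the fingers close. It gives the time, the measured TCP pose, the force and the opening at its end, in the units of the state.
- bot.get_obs(): the state, without advancing time (a new reading comes with each control period).
- bot.camera(name): name is "scene" or "top" or "wrist"; returns (picture, depth): 384x512x3 uint8, red, green, blue; 384x512 float32, m along the optical axis (not along the pixel's ray), 0 where there is no reading.
- bot.camera_info(name): a dict with "camera_matrix" (3x3 intrinsics, pixels), "R" (3x3) and "t" (3): a world point X has camera coordinates R X + t; the wrist camera has in their place "mount" (4x4, takes a point from camera to tool coordinates, whose origin is the TCP and whose axes are the tool frame's). Camera axes: x right, y down, z forward; pixel columns grow to the right and rows downward; lengths in m; the calibration is good to about 2 mm. A picture is of the moment at which its call begins: read the wrist's pose just before it. camera_info takes no time and is no camera call.
- bot.job_done(): hands the job in, once; it reports no verdict.
The state is a dict: "clock": time; "joint_pos": joint angles; "joint_vel": joint speeds; "tau": joint torques, N m; "eef_pos": TCP position; "tool_rot": TCP orientation; "ft_force": force on the tool from outside, world axes, zero at the start; "ft_torque": the same for the moment, N m; "grip_width": finger opening in m.
Only numpy, scipy, OpenCV 4.12 (cv2) and the standard library are available. Lean on these libraries where they do the work, as an engineer would, in place of code of your own. Each camera call takes 0.05 s, during which the arm holds its last target.

## Working session

There is one attempt and no reset: what is moved stays moved. The work goes in short steps, Python scripts to look and compute and a tool call to move; the robot and the scene stay as the last step left them, time stands still between calls to the robot, and variables do not carry over. Pictures are saved under pics/ and viewed, and the job is handed in when it is done.

Besides the shell and the picture viewer there is one more tool, called after "Call:" in YAML: its name, and indented under it one key for each argument. step_arm: Moves the arm, as the interface text tells. Its arguments: {"type":"object","properties":{"series":{"type":"array","items":{"type":"object","properties":{"x":{"type":"number"},"y":{"type":"number"},"z":{"type":"number"},"twist":{"type":"number"},"jaw":{"type":"number"}}}}},"required":["series"]}

```bash
mkdir -p pics
cat > h.py <<'E'
import numpy as np,cv2
from workcell import bot
def cam(n,save=None):
    p,d=bot.camera(n)
    if save: cv2.imwrite('pics/'+save+'.png',p[:,:,::-1])
    return p,d
def ray(n,u,v,h):
    i=bot.camera_info(n);K=np.array(i['camera_matrix']);R=np.array(i['R']);t=np.array(i['t'])
    c=-R.T@t; r=R.T@np.linalg.inv(K)@np.array([u,v,1.]); return c+r*(h-c[2])/r[2]
def pts(n,d):
    i=bot.camera_info(n);K=np.array(i['camera_matrix']);R=np.array(i['R']);t=np.array(i['t'])
    v,u=np.mgrid[:384,:512]; q=np.stack([u,v,np.ones_like(u)],-1)@np.linalg.inv(K).T*d[...,None]
    return (q-t)@R
E
python3 - <<'E'
from h import *
print(bot.get_obs())
for n in('scene','top'):
    p,d=cam(n,n+'0'); np.savez(n+'0',p=p,d=d); print(n,bot.camera_info(n))
E
```

```text
{'clock': 0.0, 'joint_pos': array([1.16198451e+00, 2.41432683e-01, 3.69340200e-03, 1.33517851e+00,
       3.18682778e-06, 1.57081993e+00]), 'joint_vel': array([-7.60024450e-05,  1.64937485e-03,  6.41128747e-04, -1.33923340e-03,
        7.33781239e-04,  1.97292785e-04]), 'tau': array([ 1.10393932e-03, -3.72316682e+01,  2.52408046e+01,  1.68859115e-02,
        8.11737391e-05, -9.53868238e-06]), 'eef_pos': array([0.19850475, 0.45821091, 0.23039134]), 'tool_rot': array([-0.38850168,  0.59171545,  0.38768021,  0.59046026]), 'ft_force': array([-0.70544097, -0.12135731,  0.66730416]), 'ft_torque': array([0.03108584, 0.02568564, 0.04341498]), 'grip_width': 0.08524428734377926}
scene {'camera_matrix': array([[408.26682637,   0.        , 267.36336458],
       [  0.        , 408.26682637, 188.60469907],
       [  0.        ,   0.        ,   1.        ]]), 'R': array([[-0.13545493,  0.99073769, -0.00952829],
       [ 0.61769748,  0.07692541, -0.78264443],
       [-0.77466237, -0.11189865, -0.6223961 ]]), 't': array([ 0.06270184, -0.30163439,  1.86488779])}
top {'camera_matrix': array([[439.54306217,   0.        , 258.68466626],
       [  0.        , 439.54306217, 194.71028877],
       [  0.        ,   0.        ,   1.        ]]), 'R': array([[ 0.00707619, -0.99996909,  0.00342722],
       [-0.99574518, -0.00736112, -0.0918551 ],
       [ 0.09187749, -0.00276265, -0.99576649]]), 't': array([0.0072692 , 0.62735624, 1.2787391 ])}
```

View pics/scene0.png

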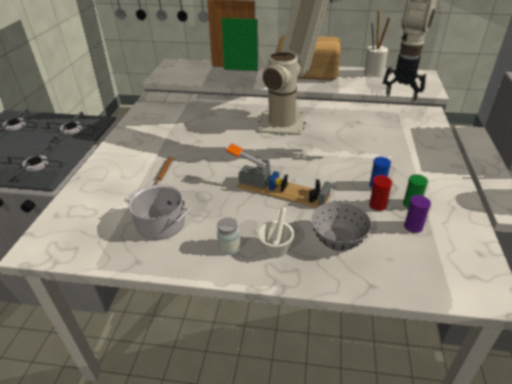

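View pics/top0.png

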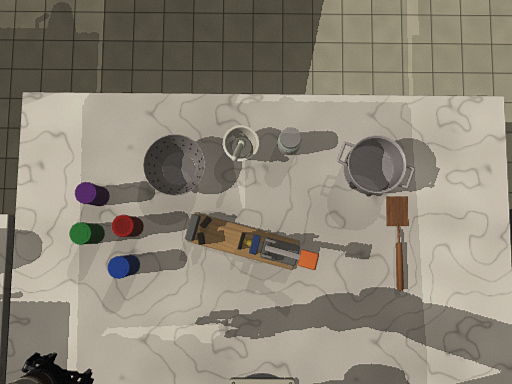

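Run:
```python
from h import *
for n in('top','scene'):
    z=np.load(n+'0.npz');p=z['p'];d=z['d'];P=pts(n,d)
    hsv=cv2.cvtColor(p,cv2.COLOR_RGB2HSV);H,S,V=[hsv[...,i].astype(int) for i in range(3)]
    red=((H<5)|(H>174))&(S>150)&(V>60)
    org=(H>=6)&(H<=14)&(S>190)&(V>150)
    blue=(H>105)&(H<122)&(S>120)
    for nm,m in(('red',red),('org',org),('blue',blue)):
        k,l,st,c=cv2.connectedComponentsWithStats(m.astype(np.uint8))
        for i in range(1,k):
            if st[i,4]>25:
                q=P[l==i]; print(n,nm,c[i].round(1),st[i],np.median(q,0).round(3),'zmax',q[:,2].max().round(3))
                if n=='top':
                    top=q[q[:,2]>q[:,2].max()-0.012]; print('   top mean',top.mean(0).round(4),top.min(0).round(3),top.max(0).round(3),len(top))
p=np.load('top0.npz')['p'];s=np.load('scene0.npz')['p']
a=cv2.resize(p[180:300,60:340],None,fx=2.8,fy=2.8,interpolation=2)[:,:,::-1]
b=cv2.resize(s[130:240,220:440],None,fx=3.6,fy=3.6,interpolation=2)[:,:,::-1]
cv2.imwrite('pics/ca.png',a);cv2.imwrite('pics/cb.png',b)
```

```text
top red [122.5 225.5] [112 215  22  22 379] [0.53  0.388 0.111] zmax 0.12
   top mean [0.5316 0.3884 0.1113] [0.502 0.359 0.108] [0.561 0.418 0.12 ] 342
top blue [254.3 244.2] [250 235  10  19  94] [0.482 0.024 0.062] zmax 0.07
   top mean [0.4813 0.0236 0.0625] [0.456 0.01  0.058] [0.508 0.036 0.07 ] 91
top blue [119.2 266.5] [108 256  29  22 407] [0.42  0.393 0.111] zmax 1.331
   top mean [0.5071 0.0154 1.3309] [0.507 0.015 1.331] [0.507 0.015 1.331] 1
scene red [380.2 192.4] [370 176  22  34 523] [0.559 0.388 0.081] zmax 0.925
scene org [233.9 149.8] [227 145  15  11  94] [ 0.457 -0.119  0.138] zmax 0.147
scene blue [380.6 166.2] [372 158  18  20 253] [0.443 0.394 0.105] zmax 0.116
scene blue [272.3 180.2] [269 172   9  17  90] [0.51  0.024 0.059] zmax 0.065
```

View pics/ca.png

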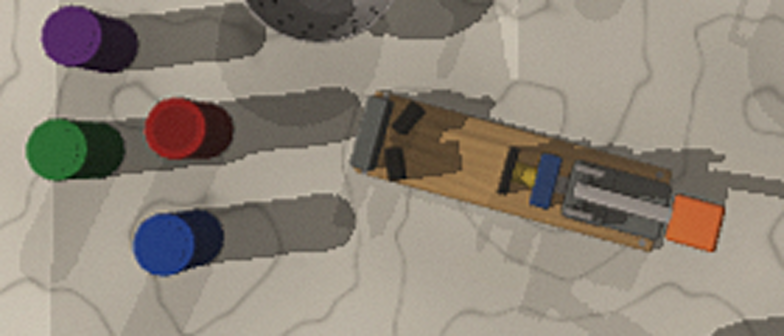

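View pics/cb.png

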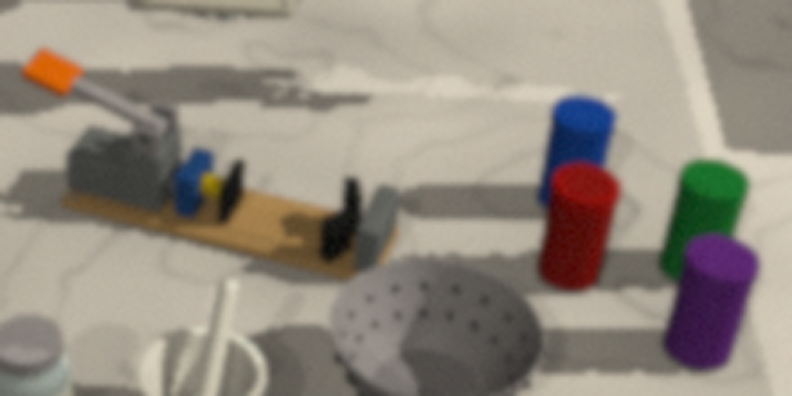

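Run:
```python
from h import *
z=np.load('top0.npz');p=z['p'];d=z['d'];P=pts('top',d)
hsv=cv2.cvtColor(p,cv2.COLOR_RGB2HSV);H,S,V=[hsv[...,i].astype(int) for i in range(3)]
print(hsv[259,308],hsv[235,225],hsv[244,254])
def comp(m,nm,minA=25):
    k,l,st,c=cv2.connectedComponentsWithStats(m.astype(np.uint8))
    for i in range(1,k):
        if st[i,4]>minA:
            q=P[l==i];r=cv2.minAreaRect(q[:,:2].astype(np.float32)*1000); print(nm,c[i].round(1),st[i,4],'mean',q.mean(0).round(4),r,'zrange',q[:,2].min().round(3),q[:,2].max().round(3))
org=(H<=14)&(S>180)&(V>150);comp(org,'org')
roi=np.zeros_like(org);roi[195:285,180:325]=1
comp(roi&(P[...,2]>0.007)&(P[...,2]<0.2),'clamp all')
comp(roi&(H>8)&(H<22)&(S>75)&(P[...,2]>0.007)&(P[...,2]<0.018),'wood')
comp(roi&(H>105)&(H<122)&(S>120),'blue')
q=P[roi&(P[...,2]>0.007)&(P[...,2]<0.2)&~org]
# end of housing etc: fit edges in a rotated frame
for yaw in np.radians(range(68,85,2)):
    ex=np.array([np.cos(yaw),np.sin(yaw)]);ey=np.array([-ex[1],ex[0]])
    a=q[:,:2]@ex;b=q[:,:2]@ey
    print(np.degrees(yaw),np.percentile(a,[0.5,99.5]).round(3),np.percentile(b,[0.5,99.5]).round(3))
```

```text
[ 10 188 193] [ 17 123 153] [113 129  93]
org [307.6 259.4] 268 mean [ 0.4437 -0.1202  0.1427] ((461.7842712402344, -60.27180480957031), (171.1934814453125, 42.90871810913086), 73.13565826416016) zrange 0.126 1.331
clamp all [248.2 242.2] 3669 mean [0.4875 0.0434 0.0467] ((483.80712890625, 36.404541015625), (374.0216064453125, 93.08599090576172), 75.29690551757812) zrange 0.007 0.15
wood [236.  238.7] 1807 mean [0.4965 0.0785 0.0122] ((489.1414794921875, 50.877838134765625), (313.2750244140625, 89.92501831054688), 75.23551177978516) zrange 0.007 0.018
blue [254.3 244.2] 94 mean [0.4816 0.0235 0.0623] ((481.1615905761719, 23.087203979492188), (18.117033004760742, 51.140995025634766), 76.42972564697266) zrange 0.055 0.07
68.0 [0.032 0.401] [-0.496 -0.354]
70.0 [0.015 0.385] [-0.499 -0.366]
72.0 [-0.001  0.37 ] [-0.502 -0.373]
74.0 [-0.017  0.354] [-0.509 -0.378]
76.0 [-0.033  0.338] [-0.518 -0.383]
78.0 [-0.049  0.322] [-0.526 -0.391]
80.0 [-0.065  0.306] [-0.534 -0.395]
82.0 [-0.081  0.289] [-0.54  -0.398]
84.0 [-0.096  0.272] [-0.549 -0.398]
```

Run:
```python
from h import *
z=np.load('top0.npz');p=z['p'];d=z['d'];P=pts('top',d)
yaw=np.radians(75.25);ex=np.array([np.cos(yaw),np.sin(yaw)]);ey=np.array([-ex[1],ex[0]])
def ab(n,u,v,h):
    w=ray(n,u,v,h)[:2]; return w.round(4),(w@ex).round(4),(w@ey).round(4)
print('paddle top',ab('top',307.6,259.4,.138),ab('scene',233.9,149.8,.136))
print('blue',ab('top',254.3,244.2,.062))
print('tin',ab('top',122.5,225.5,.11))
# profile: height vs a
hsv=cv2.cvtColor(p,cv2.COLOR_RGB2HSV).astype(int)
roi=np.zeros(d.shape,bool);roi[195:285,180:325]=1
A=P[...,:2]@ex;B=P[...,:2]@ey
m=roi&(P[...,2]>.006)&(P[...,2]<.2)
for a in np.arange(-.05,.36,.005):
    k=m&(abs(A-a)<.0025)
    if k.sum(): 
      zz=P[...,2][k]; print(a.round(3),k.sum(),zz.min().round(3),np.median(zz).round(3),zz.max().round(3),'B',B[k].min().round(3),B[k].max().round(3))
# upscaled clamp crop
b=cv2.resize(p[200:285,180:325],None,fx=5.5,fy=5.5,interpolation=cv2.INTER_CUBIC)[:,:,::-1];cv2.imwrite('pics/cc.png',b)
```

```text
paddle top (array([ 0.4434, -0.1207]), np.float64(-0.0038), np.float64(-0.4596)) (array([ 0.4536, -0.1193]), np.float64(0.0001), np.float64(-0.469))
blue (array([0.4815, 0.0235]), np.float64(0.1453), np.float64(-0.4597))
tin (array([0.5314, 0.3885]), np.float64(0.511), np.float64(-0.415))
-0.045 2 0.006 0.008 0.01 B -0.529 -0.489
-0.04 1 0.007 0.007 0.007 B -0.402 -0.402
-0.035 1 0.01 0.01 0.01 B -0.407 -0.407
-0.03 9 0.006 0.138 0.142 B -0.534 -0.397
-0.025 36 0.006 0.143 0.147 B -0.623 -0.422
-0.02 35 0.006 0.143 0.15 B -0.517 -0.411
-0.015 35 0.136 0.141 0.148 B -0.483 -0.438
-0.01 34 0.008 0.14 0.145 B -0.604 -0.438
-0.005 37 0.006 0.137 0.144 B -0.584 -0.438
-0.0 33 0.007 0.137 0.141 B -0.542 -0.44
0.005 35 0.006 0.134 0.14 B -0.635 -0.381
0.01 34 0.007 0.134 0.139 B -0.604 -0.438
0.015 38 0.008 0.133 0.14 B -0.483 -0.426
0.02 57 0.006 0.058 0.137 B -0.527 -0.417
0.025 55 0.006 0.057 0.132 B -0.588 -0.394
0.03 52 0.007 0.057 0.129 B -0.599 -0.417
0.035 56 0.006 0.058 0.128 B -0.504 -0.385
0.04 58 0.006 0.057 0.126 B -0.565 -0.401
0.045 56 0.006 0.057 0.125 B -0.599 -0.416
0.05 5
[... 1909 characters left out ...]
11 0.017 B -0.505 -0.378
0.28 48 0.007 0.012 0.017 B -0.503 -0.417
0.285 50 0.007 0.012 0.018 B -0.505 -0.413
0.29 69 0.006 0.014 0.062 B -0.567 -0.313
0.295 66 0.006 0.024 0.066 B -0.502 -0.323
0.3 69 0.007 0.056 0.069 B -0.504 -0.377
0.305 39 0.006 0.059 0.066 B -0.491 -0.315
0.31 39 0.006 0.016 0.065 B -0.567 -0.292
0.315 36 0.007 0.012 0.059 B -0.503 -0.313
0.32 44 0.006 0.013 0.044 B -0.505 -0.335
0.325 115 0.006 0.047 0.066 B -0.504 -0.331
0.33 50 0.007 0.062 0.067 B -0.534 -0.369
0.335 60 0.006 0.061 0.068 B -0.513 -0.329
0.34 53 0.007 0.06 0.07 B -0.503 -0.391
0.345 25 0.006 0.061 0.065 B -0.545 -0.418
0.35 1 0.006 0.006 0.006 B -0.379 -0.379
0.355 1 0.007 0.007 0.007 B -0.476 -0.476
```

View pics/cc.png

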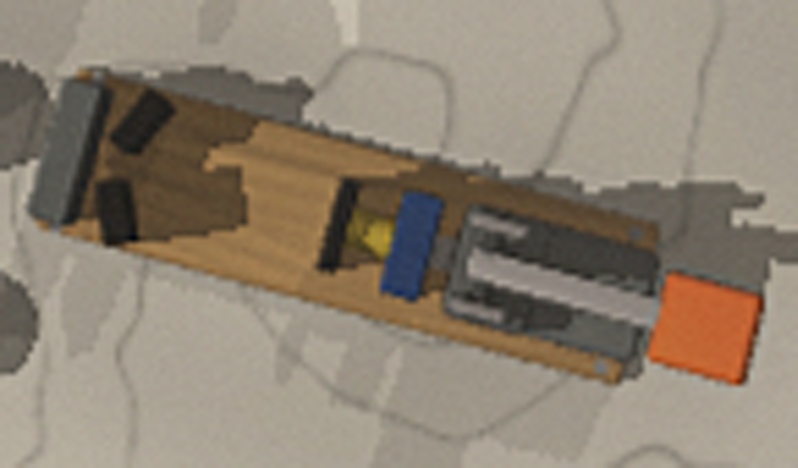

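Run:
```python
from h import *
from scipy.spatial.transform import Rotation as R
o=bot.get_obs();M=R.from_quat(o['tool_rot']).as_matrix();print(M.round(3))
print('jaw dir deg',np.degrees(np.arctan2(M[1,2],M[0,2])))
b=cv2.imread('pics/scene0.png')[160:220,350:440];cv2.imwrite('pics/tin.png',cv2.resize(b,None,fx=6,fy=6))
for c,(u,v) in dict(green=(79,233),purple=(86,193),blue=(119.2,266.5)).items(): print(c,ray('top',u,v,.11).round(3))
```

```text
[[-0.001 -0.918  0.397]
 [-0.002  0.397  0.918]
 [-1.     0.    -0.002]]
jaw dir deg 66.5785512921037
green [0.51  0.508 0.11 ]
purple [0.621 0.493 0.11 ]
blue [0.419 0.394 0.11 ]
```

View pics/tin.png

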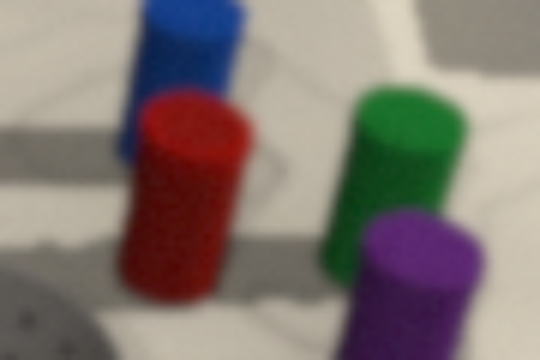

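Call:
step_arm:
  series:
    - {"x": 4,"y": -0.8}
    - {"x": 8,"y": -1.6}
    - {"x": 12,"y": -2.5}
    - {"x": 16,"y": -3.3}
    - {"x": 20,"y": -4.1}
    - {"x": 24,"y": -5}
    - {"x": 28,"y": -5.8}
    - {"x": 31,"y": -6.5,"twist": 4}
    - {"x": 33.3,"y": -7,"twist": 8.7}
    - {"x": 33.3,"y": -7,"twist": 8.7}

```text
$.series[0]: bad value
```

```bash
cat >> h.py <<'E'
from scipy.spatial.transform import Rotation as Ro
def wpts(d,o):
    i=bot.camera_info('wrist');K=np.array(i['camera_matrix']);m=np.array(i['mount'])
    v,u=np.mgrid[:384,:512]; q=np.stack([u,v,np.ones_like(u)],-1)@np.linalg.inv(K).T*d[...,None]
    q=q@m[:3,:3].T+m[:3,3]
    return q@Ro.from_quat(o['tool_rot']).as_matrix().T+o['eef_pos']
E
python3 - <<'E'
from h import *
o=bot.get_obs();print(o['clock'],o['eef_pos'],o['ft_force'])
p,d=cam('wrist','w1');P=wpts(d,o)
hsv=cv2.cvtColor(p,cv2.COLOR_RGB2HSV).astype(int)
m=((hsv[...,0]<6)|(hsv[...,0]>173))&(hsv[...,1]>150)&(P[...,2]>.1)&(P[...,2]<.125)
q=P[m];print(len(q),q.mean(0),cv2.minEnclosingCircle(q[:,:2].astype(np.float32)*1000))
E
```

```text
0.1 [0.19851389 0.45827194 0.23048243] [ 0.52996563 -0.83265201  0.47636024]
0 [nan nan nan] ((0.0, 0.0), 0.0)<stdin>:6: RuntimeWarning: Mean of empty slice.
  ret = um.true_divide(
```

View pics/w1.png

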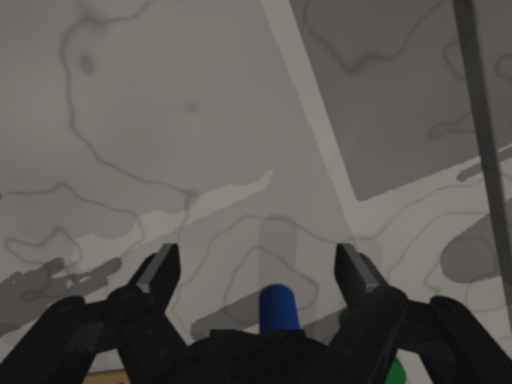

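The wrist view is still from the start pose (blue tin at 278,308), because the call was refused: every row needs all the keys.

Call:
step_arm:
  series:
    - {"x": 4,"y": -0.8,"z": 0,"twist": 0,"jaw": 8.5}
    - {"x": 8,"y": -1.6,"z": 0,"twist": 0,"jaw": 8.5}
    - {"x": 12,"y": -2.5,"z": 0,"twist": 0,"jaw": 8.5}
    - {"x": 16,"y": -3.3,"z": 0,"twist": 0,"jaw": 8.5}
    - {"x": 20,"y": -4.1,"z": 0,"twist": 0,"jaw": 8.5}
    - {"x": 24,"y": -5,"z": 0,"twist": 0,"jaw": 8.5}
    - {"x": 28,"y": -5.8,"z": 0,"twist": 2,"jaw": 8.5}
    - {"x": 31,"y": -6.5,"z": 0,"twist": 6,"jaw": 8.5}
    - {"x": 33.3,"y": -7,"z": 0,"twist": 8.7,"jaw": 8.5}
    - {"x": 33.3,"y": -7,"z": 0,"twist": 8.7,"jaw": 8.5}

```text
clock: 0.98
eef_pos: [0.5359, 0.3859, 0.2285]
tool_rot: [-0.432, 0.562, 0.43, 0.56]
ft_force: [-1.7, 0.0, -0.5]
grip_width: 0.0854
```

```bash
cat > w.py <<'E'
from h import *
import sys
o=bot.get_obs();print(o['clock'],o['eef_pos'],o['ft_force'])
p,d=cam('wrist',sys.argv[1]);P=wpts(d,o)
hsv=cv2.cvtColor(p,cv2.COLOR_RGB2HSV).astype(int)
m=((hsv[...,0]<6)|(hsv[...,0]>173))&(hsv[...,1]>150)&(P[...,2]>.1)&(P[...,2]<.14)
q=P[m];print(len(q),q.mean(0),cv2.minEnclosingCircle(q[:,:2].astype(np.float32)*1000))
E
python3 w.py w2
```

```text
0.9833 [0.53587089 0.38593512 0.22852885] [-1.71646495  0.01175055 -0.50343477]
2655 [0.53114879 0.39000307 0.11144638] ((532.6820068359375, 389.2629699707031), 30.076927185058594)
```

View pics/w2.png

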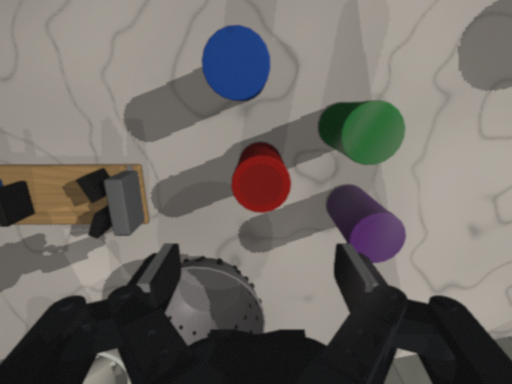

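Call:
step_arm:
  series:
    - {"x": -0.4,"y": 0.3,"z": -1,"twist": 0,"jaw": 8.5}
    - {"x": -0.4,"y": 0.3,"z": -4,"twist": 0,"jaw": 8.5}
    - {"x": -0.4,"y": 0.3,"z": -7,"twist": 0,"jaw": 8.5}
    - {"x": -0.4,"y": 0.3,"z": -10,"twist": 0,"jaw": 8.5}
    - {"x": -0.4,"y": 0.3,"z": -12,"twist": 0,"jaw": 8.5}
    - {"x": -0.4,"y": 0.3,"z": -14,"twist": 0,"jaw": 8.5}
    - {"x": -0.4,"y": 0.3,"z": -15,"twist": 0,"jaw": 8.5}
    - {"x": -0.4,"y": 0.3,"z": -15,"twist": 0,"jaw": 8.5}
    - {"x": -0.4,"y": 0.3,"z": -15,"twist": 0,"jaw": 8.5}

```text
clock: 1.78
eef_pos: [0.5287, 0.3902, 0.0789]
tool_rot: [-0.431, 0.562, 0.431, 0.559]
ft_force: [0.2, -0.2, 0.0]
grip_width: 0.0849
```

```bash
python3 w.py w3
```

```text
1.7833 [0.52872377 0.39022617 0.07894589] [ 0.17734192 -0.2448514   0.04567462]
10570 [0.52879624 0.39082421 0.11113241] ((532.8087768554688, 389.7674865722656), 30.47503662109375)
```

View pics/w3.png

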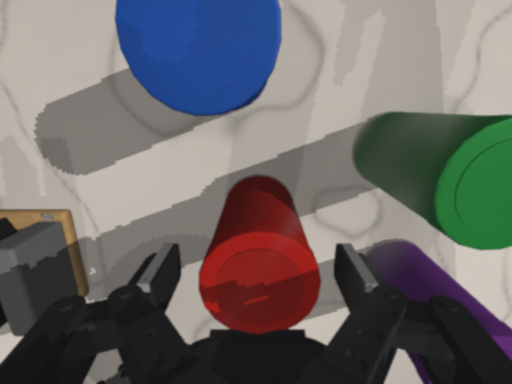

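Call:
step_arm:
  series:
    - {"x": 0.35,"y": 0,"z": 0,"twist": 0,"jaw": 8.5}
    - {"x": 0.35,"y": 0,"z": 0,"twist": 0,"jaw": 8.5}
    - {"x": 0.35,"y": 0,"z": 0,"twist": 0,"jaw": 5}
    - {"x": 0.35,"y": 0,"z": 0,"twist": 0,"jaw": 5}
    - {"x": 0.35,"y": 0,"z": 0,"twist": 0,"jaw": 5}
    - {"x": 0.35,"y": 0,"z": 0,"twist": 0,"jaw": 5}
    - {"x": 0.35,"y": 0,"z": 0,"twist": 0,"jaw": 5}
    - {"x": 0.35,"y": 0,"z": 0,"twist": 0,"jaw": 5}

```text
clock: 2.5
eef_pos: [0.5338, 0.3907, 0.0813]
tool_rot: [-0.431, 0.561, 0.43, 0.561]
ft_force: [-1.2, -2.3, 6.0]
grip_width: 0.0581
```

Call:
step_arm:
  series:
    - {"x": 0,"y": 0,"z": 0,"twist": 0,"jaw": 4.5}
    - {"x": 0,"y": 0,"z": 0,"twist": 0,"jaw": 4.5}
    - {"x": 0,"y": 0,"z": 1,"twist": 0,"jaw": 4.5}
    - {"x": 0,"y": 0,"z": 3,"twist": 0,"jaw": 4.5}
    - {"x": 0,"y": 0,"z": 6,"twist": 0,"jaw": 4.5}
    - {"x": 0,"y": 0,"z": 9,"twist": 0,"jaw": 4.5}
    - {"x": 0,"y": 0,"z": 10,"twist": 0,"jaw": 4.5}
    - {"x": 0,"y": 0,"z": 10,"twist": 0,"jaw": 4.5}

```text
clock: 3.17
eef_pos: [0.5354, 0.392, 0.185]
tool_rot: [-0.431, 0.558, 0.43, 0.563]
ft_force: [0.3, 0.4, -2.8]
grip_width: 0.0588
```

```bash
python3 w.py w4; python3 -c "
from h import *
cam('scene','s4')"
```

```text
3.1667 [0.53535902 0.39200196 0.18499252] [ 0.27992288  0.35845874 -2.84568194]
454 [0.51036038 0.39895268 0.12808966] ((519.65673828125, 396.46002197265625), 24.071401596069336)
```

View pics/s4.png

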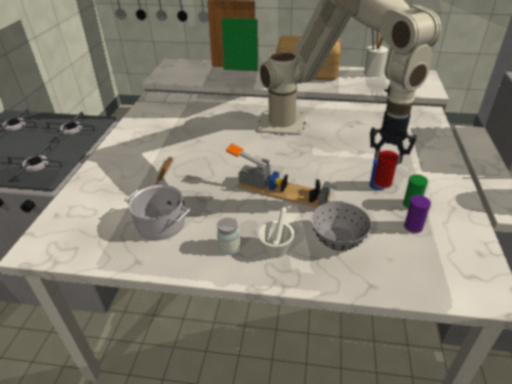

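View pics/w4.png

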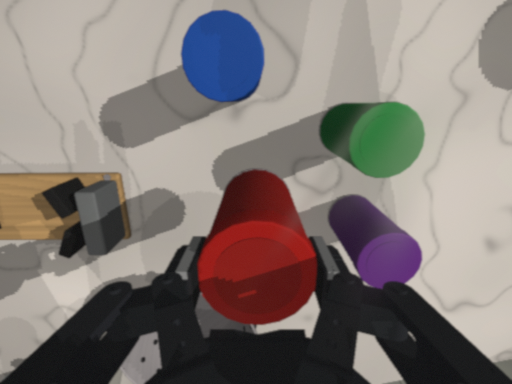

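```bash
cat > w5.py <<'E'
from h import *
import sys
o=bot.get_obs();e=o['eef_pos'];print(o['clock'],e,o['ft_force'])
M=Ro.from_quat(o['tool_rot']).as_matrix();print('tool x axis',M[:,0].round(4),'jaw yaw',np.degrees(np.arctan2(M[1,2],M[0,2])))
p,d=cam('wrist',sys.argv[1]);P=wpts(d,o)
hsv=cv2.cvtColor(p,cv2.COLOR_RGB2HSV).astype(int)
m=((hsv[...,0]<6)|(hsv[...,0]>173))&(hsv[...,1]>150)
ztop=np.percentile(P[m][:,2],90);mm=m&(abs(P[...,2]-ztop)<.008)
q=P[mm];print(len(q),'ztop',ztop,np.median(q[:,2]),cv2.minEnclosingCircle(q[:,:2].astype(np.float32)*1000))
A=np.c_[q[:,:2]-q[:,:2].mean(0),np.ones(len(q))];print('slope',np.linalg.lstsq(A,q[:,2],rcond=None)[0])
E
python3 w5.py w5
```

```text
3.2667 [0.53331901 0.39045157 0.18009467] [-0.19556933 -0.28412683 -3.96095712]
tool x axis [-3.0e-04 -1.9e-03 -1.0e+00] jaw yaw 75.06836301670825
10337 ztop 0.2112092419986695 0.21039881087715884 ((533.3952026367188, 390.1221923828125), 30.994382858276367)
slope [ 0.02111743 -0.01221383  0.2102237 ]
```

Call:
step_arm:
  series:
    - {"x": 0,"y": -2,"z": 1,"twist": 0,"jaw": 4.5}
    - {"x": -0.5,"y": -5,"z": 1,"twist": 0,"jaw": 4.5}
    - {"x": -1,"y": -8,"z": 1,"twist": 0,"jaw": 4.5}
    - {"x": -1,"y": -11,"z": 1,"twist": 0,"jaw": 4.5}
    - {"x": -1.3,"y": -13,"z": 1,"twist": 0,"jaw": 4.5}
    - {"x": -1.3,"y": -13,"z": 1,"twist": 0,"jaw": 4.5}
    - {"x": -1.3,"y": -13,"z": 1,"twist": 0,"jaw": 4.5}

```text
clock: 3.9
eef_pos: [0.5185, 0.2583, 0.1867]
tool_rot: [-0.43, 0.564, 0.43, 0.558]
ft_force: [-0.5, 0.6, -2.6]
grip_width: 0.0587
```

```bash
cat > w6.py <<'E'
from h import *
import sys
o=bot.get_obs();e=o['eef_pos'];print(o['clock'],e)
p,d=cam('wrist',sys.argv[1]);P=wpts(d,o)
yaw=np.radians(75.25);ex=np.array([np.cos(yaw),np.sin(yaw)]);ey=np.array([-ex[1],ex[0]])
hsv=cv2.cvtColor(p,cv2.COLOR_RGB2HSV).astype(int)
H,S,V=hsv[...,0],hsv[...,1],hsv[...,2]
wood=(H>8)&(H<24)&(S>75)&(abs(P[...,2]-.012)<.006)
k,l,st,c=cv2.connectedComponentsWithStats(wood.astype(np.uint8));
q=P[wood];print('wood',len(q),q[:,2].mean(),cv2.minAreaRect(q[:,:2].astype(np.float32)*1000))
print('A',np.percentile(q[:,:2]@ex,[.2,1,99,99.8]),'B',np.percentile(q[:,:2]@ey,[.2,1,50,99,99.8]))
g=(P[...,2]>.05)&(P[...,2]<.072)&(d>0)&(S<70)
a=P[...,:2]@ex;b=P[...,:2]@ey
g&=(a<.37)&(a>.25)&(b<-.39)&(b>-.53)
for s,e2 in((.25,.3),(.3,.325),(.325,.36)):
    r=g&(a>s)&(a<e2);
    if r.sum(): print(s,r.sum(),'a',np.percentile(a[r],[1,99]),'b',np.percentile(b[r],[1,99]),np.median(P[...,2][r]))
E
python3 w6.py w6
```

```text
3.9 [0.51847454 0.25826876 0.18665181]
wood 7595 0.012531525051111117 ((498.6302185058594, 81.90489959716797), (281.21728515625, 89.20992279052734), 75.06517028808594)
A [0.06855559 0.07372292 0.33945366 0.34603492] B [-0.50526134 -0.50362679 -0.44490804 -0.417207   -0.41693299]
0.25 243 a [0.28947071 0.29996271] b [-0.50265919 -0.42001107] 0.06055486895260356
0.3 613 a [0.30013692 0.32480145] b [-0.49839873 -0.42078812] 0.060366835462049295
0.325 798 a [0.32514159 0.34470876] b [-0.48360748 -0.42366161] 0.06259663988084976
```

View pics/w6.png

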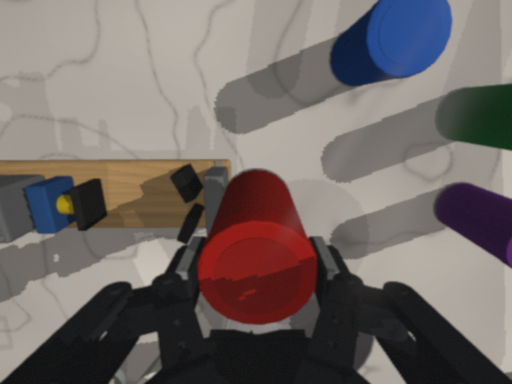

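Call:
step_arm:
  series:
    - {"x": -0.1,"y": -2,"z": 0.3,"twist": 0,"jaw": 4.5}
    - {"x": -0.3,"y": -5,"z": 0.3,"twist": 0,"jaw": 4.5}
    - {"x": -0.5,"y": -8,"z": 0.3,"twist": 0,"jaw": 4.5}
    - {"x": -0.7,"y": -11,"z": 0.3,"twist": 0,"jaw": 4.5}
    - {"x": -0.8,"y": -12.9,"z": 0.3,"twist": 0,"jaw": 4.5}
    - {"x": -0.8,"y": -12.9,"z": 0.3,"twist": 0,"jaw": 4.5}
    - {"x": -0.8,"y": -12.9,"z": 0.3,"twist": 0,"jaw": 4.5}
    - {"x": -0.8,"y": -12.9,"z": 0.3,"twist": 0,"jaw": 4.5}

```text
clock: 4.62
eef_pos: [0.511, 0.1315, 0.1894]
tool_rot: [-0.431, 0.563, 0.431, 0.558]
ft_force: [0.2, 0.4, -2.8]
grip_width: 0.0586
```

```bash
python3 w5.py w7; python3 -c "
from h import *
p,d=cam('scene');cv2.imwrite('pics/s7.png',cv2.resize(p[60:260,180:440],None,fx=3,fy=3)[:,:,::-1])"
```

```text
4.6167 [0.51101049 0.13147848 0.18935758] [ 0.23029197  0.43293844 -2.77527568]
tool x axis [-0.0061 -0.0038 -1.    ] jaw yaw 75.07994203843413
10338 ztop 0.22051264323716444 0.21973057197401272 ((510.703125, 131.2444305419922), 30.716402053833008)
slope [ 0.01722101 -0.01502038  0.21954791]
```

View pics/s7.png

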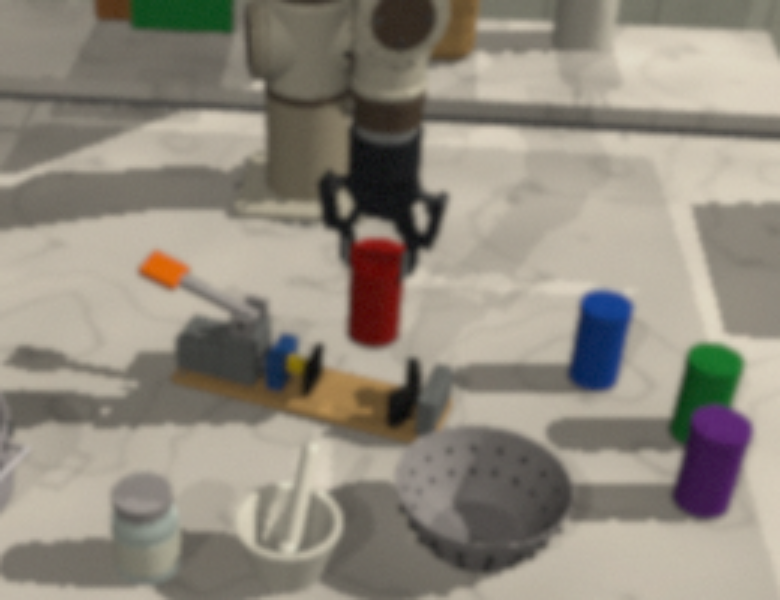

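Call:
step_arm:
  series:
    - {"x": 0,"y": -0.2,"z": -2,"twist": 0,"jaw": 4.5}
    - {"x": 0,"y": -0.2,"z": -5,"twist": 0,"jaw": 4.5}
    - {"x": 0,"y": -0.2,"z": -7,"twist": 0,"jaw": 4.5}
    - {"x": 0,"y": -0.2,"z": -8.5,"twist": 0,"jaw": 4.5}
    - {"x": 0,"y": -0.2,"z": -9,"twist": 0,"jaw": 4.5}
    - {"x": 0,"y": -0.2,"z": -9.3,"twist": 0,"jaw": 4.5}
    - {"x": 0,"y": -0.2,"z": -9.5,"twist": 0,"jaw": 4.5}
    - {"x": 0,"y": -0.2,"z": -9.5,"twist": 0,"jaw": 4.5}

```text
clock: 5.38
eef_pos: [0.5117, 0.1303, 0.0952]
tool_rot: [-0.431, 0.562, 0.431, 0.558]
ft_force: [0.9, 0.7, -3.9]
grip_width: 0.0589
```

```bash
python3 w5.py w8
```

```text
5.3833 [0.51167298 0.1303392  0.0951517 ] [ 0.92968925  0.74764895 -3.87434538]
tool x axis [-0.0045 -0.0037 -1.    ] jaw yaw 75.16875318805158
10333 ztop 0.12630743775448358 0.12552415080218512 ((511.0248107910156, 130.06951904296875), 30.83424949645996)
slope [ 0.01752184 -0.01518932  0.12534766]
```

View pics/w8.png

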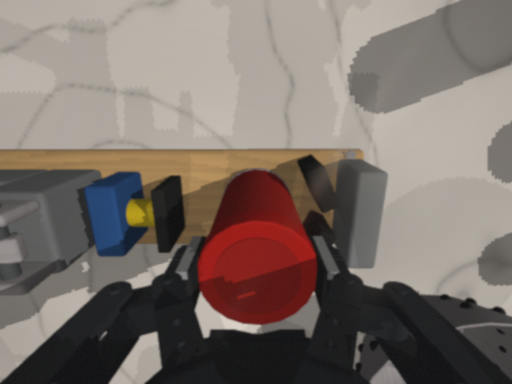

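Call:
step_arm:
  series:
    - {"x": 0,"y": 0,"z": -0.2,"twist": 0,"jaw": 4.5}
    - {"x": 0,"y": 0,"z": -0.3,"twist": 0,"jaw": 4.5}
    - {"x": 0,"y": 0,"z": -0.4,"twist": 0,"jaw": 4.5}
    - {"x": 0,"y": 0,"z": -0.4,"twist": 0,"jaw": 4.5}
    - {"x": 0,"y": 0,"z": -0.4,"twist": 0,"jaw": 4.5}

```text
clock: 5.85
eef_pos: [0.5129, 0.1304, 0.0934]
tool_rot: [-0.432, 0.561, 0.431, 0.56]
ft_force: [-1.6, -0.5, 5.2]
grip_width: 0.0584
```

Call:
step_arm:
  series:
    - {"x": 0,"y": 0,"z": 0,"twist": 0,"jaw": 6.5}
    - {"x": 0,"y": 0,"z": 0,"twist": 0,"jaw": 8.5}
    - {"x": 0,"y": 0,"z": 0,"twist": 0,"jaw": 8.5}
    - {"x": 0,"y": 0,"z": 0,"twist": 0,"jaw": 8.5}
    - {"x": 0,"y": 0,"z": 0,"twist": 0,"jaw": 8.5}

```text
clock: 6.27
eef_pos: [0.5129, 0.1304, 0.0933]
tool_rot: [-0.432, 0.561, 0.431, 0.56]
ft_force: [0.3, -0.5, -0.1]
grip_width: 0.0849
```

```bash
python3 w5.py w9
```

```text
6.2667 [0.51291522 0.13044267 0.09327764] [ 0.26015847 -0.464422   -0.09628758]
tool x axis [-9.0e-04 -2.8e-03 -1.0e+00] jaw yaw 75.14839695416566
10227 ztop 0.12438838663408128 0.12362005999805761 ((512.488525390625, 129.17112731933594), 30.56504249572754)
slope [ 0.02238117 -0.00672098  0.12344909]
```

View pics/w9.png

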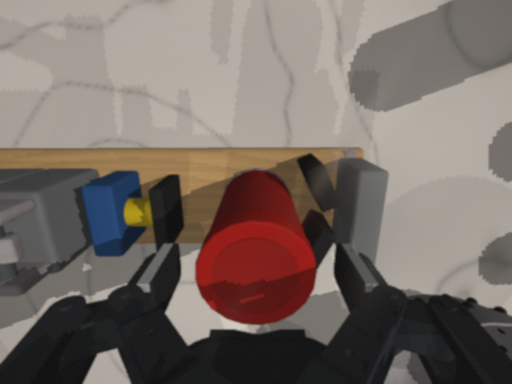

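Call:
step_arm:
  series:
    - {"x": 0,"y": 0,"z": 1,"twist": 0,"jaw": 8.5}
    - {"x": 0,"y": 0,"z": 3,"twist": 0,"jaw": 8.5}
    - {"x": 0,"y": 0,"z": 6,"twist": 0,"jaw": 8.5}
    - {"x": 0,"y": 0,"z": 9,"twist": 0,"jaw": 8.5}
    - {"x": 0,"y": 0,"z": 12,"twist": 0,"jaw": 8.5}
    - {"x": -1,"y": -2,"z": 14,"twist": 0,"jaw": 8.5}
    - {"x": -2,"y": -5,"z": 14,"twist": 0,"jaw": 4}
    - {"x": -3,"y": -8,"z": 14,"twist": 0,"jaw": 0}
    - {"x": -4,"y": -11,"z": 14,"twist": 0,"jaw": 0}
    - {"x": -4,"y": -11,"z": 14,"twist": 0,"jaw": 0}

```text
clock: 7.15
eef_pos: [0.4711, 0.0165, 0.2343]
tool_rot: [-0.431, 0.563, 0.429, 0.56]
ft_force: [-0.2, -0.4, -0.3]
grip_width: 0.0383
```

Run:
```python
from h import *
print(bot.get_obs()['eef_pos'])
p,d=cam('scene');cv2.imwrite('pics/s10.png',cv2.resize(p[60:260,180:440],None,fx=3,fy=3)[:,:,::-1])
o=bot.get_obs();p,d=cam('wrist','w10');P=wpts(d,o)
hsv=cv2.cvtColor(p,cv2.COLOR_RGB2HSV).astype(int);H,S,V=[hsv[...,i] for i in range(3)]
yaw=np.radians(75.2);ex=np.array([np.cos(yaw),np.sin(yaw)]);ey=np.array([-ex[1],ex[0]])
for nm,m in (('org',(H>=6)&(H<=14)&(S>180)&(V>120)&(P[...,2]>.05)&(P[...,2]<.2)),('tin',((H<5)|(H>174))&(S>150)&(P[...,2]>.115)&(P[...,2]<.135)),('blue',(H>105)&(H<122)&(S>120)&(P[...,2]>.055)&(P[...,2]<.07))):
    q=P[m]
    if len(q): r=cv2.minAreaRect(q[:,:2].astype(np.float32)*1000);print(nm,len(q),q.mean(0),r,'clamp xy',np.array(r[0])/1000@ex-.2115,np.array(r[0])/1000@ey+.461)
```

```text
[0.47108201 0.01653955 0.23432446]
org 2375 [ 0.44417141 -0.11984211  0.13808997] ((445.1869812011719, -120.09136962890625), (45.43083190917969, 43.75032043457031), 75.7469482421875) clamp xy -0.21388601909068994 -9.401666390984609e-05
tin 2329 [0.5100657  0.12651277 0.1237107 ] ((511.502197265625, 127.76277160644531), (57.27067565917969, 58.454383850097656), 46.83169174194336) clamp xy 0.042685102248380874 -0.0008958296099924046
blue 683 [0.48124518 0.02389392 0.0624697 ] ((482.6748352050781, 23.546550750732422), (19.624574661254883, 53.807861328125), 75.87354278564453) clamp xy -0.06543740489773603 0.0003535467362217881
```

View pics/s10.png

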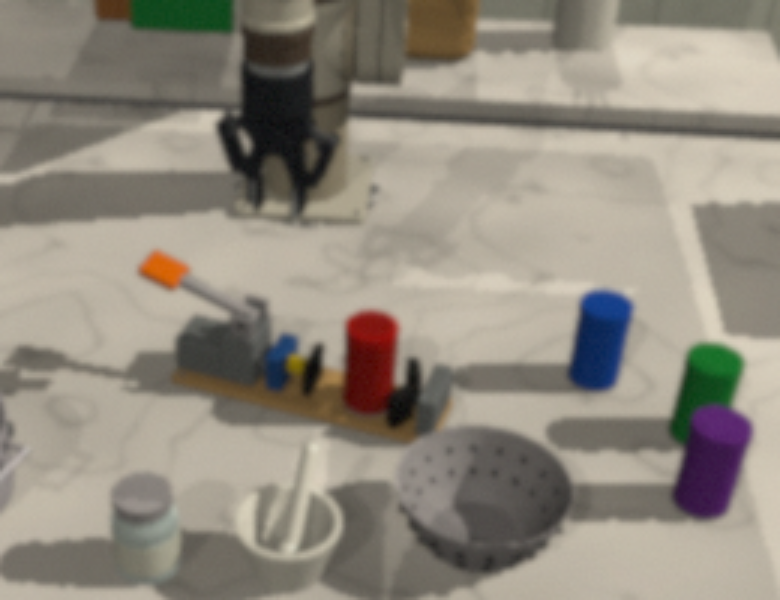

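View pics/w10.png

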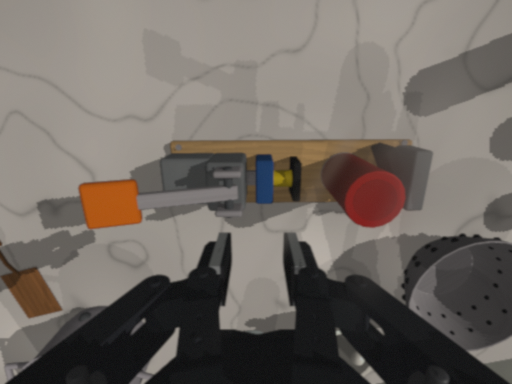

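Call:
step_arm:
  series:
    - {"x": -0.5,"y": -3,"z": 0,"twist": 0,"jaw": 0}
    - {"x": -1,"y": -6,"z": 0,"twist": 0,"jaw": 0}
    - {"x": -1.6,"y": -9,"z": 0,"twist": 0,"jaw": 0}
    - {"x": -2.2,"y": -12,"z": 0,"twist": 0,"jaw": 0}
    - {"x": -2.7,"y": -13.9,"z": -1,"twist": 0,"jaw": 0}
    - {"x": -2.7,"y": -13.9,"z": -3,"twist": 0,"jaw": 0}
    - {"x": -2.7,"y": -13.9,"z": -5,"twist": 0,"jaw": 0}
    - {"x": -2.7,"y": -13.9,"z": -7,"twist": 0,"jaw": 0}
    - {"x": -2.7,"y": -13.9,"z": -7,"twist": 0,"jaw": 0}
    - {"x": -2.7,"y": -13.9,"z": -7,"twist": 0,"jaw": 0}

```text
clock: 8.08
eef_pos: [0.4456, -0.1184, 0.1636]
tool_rot: [-0.431, 0.562, 0.431, 0.56]
ft_force: [0.2, 0.1, 0.2]
grip_width: -0.0002
```

```bash
cat > jaw.py <<'E'
from h import *
import sys
yaw=np.radians(75.2);ex=np.array([np.cos(yaw),np.sin(yaw)]);ey=np.array([-ex[1],ex[0]])
o=bot.get_obs();print(o['clock'],o['eef_pos'].round(4),'F',o['ft_force'].round(1))
nm=sys.argv[1]
p,d=cam('wrist',nm);P=wpts(d,o)
hsv=cv2.cvtColor(p,cv2.COLOR_RGB2HSV).astype(int);H,S,V=[hsv[...,i] for i in range(3)]
X=P[...,:2]@ex-.2115;Y=P[...,:2]@ey+.461;Z=P[...,2]
for n,m in (('org',(H>=6)&(H<=14)&(S>180)&(V>120)&(Z>.03)&(Z<.2)),('tin',((H<5)|(H>174))&(S>150)&(Z>.115)&(Z<.135)),('tinside',((H<5)|(H>174))&(S>150)&(Z>.02)&(Z<.115)),('blue',(H>105)&(H<122)&(S>120)&(Z>.056)&(Z<.07)&(abs(Y)<.035)),('yel',(H>22)&(H<34)&(S>120)&(Z>.02)&(Z<.07)&(abs(Y)<.03)),('padtop',(V<60)&(Z>.054)&(Z<.068)&(abs(Y)<.03)&(X>-.06)&(X<.05))):
    if m.sum()>15: print(n,m.sum(),'X',np.percentile(X[m],[2,50,98]).round(4),'Y',np.percentile(Y[m],[2,98]).round(3),'z',np.median(Z[m]).round(3))
if len(sys.argv)>2:
    p,d=cam('scene');cv2.imwrite('pics/s'+nm+'.png',cv2.resize(p[120:220,210:350],None,fx=5,fy=5,interpolation=2)[:,:,::-1])
    p,d=cam('top');cv2.imwrite('pics/t'+nm+'.png',cv2.resize(p[200:285,180:325],None,fx=5,fy=5,interpolation=2)[:,:,::-1])
E
python3 jaw.py 11 s
```

```text
8.0833 [ 0.4456 -0.1184  0.1636] F [0.2 0.1 0.2]
org 2525 X [-0.2353 -0.2141 -0.1933] Y [-0.012  0.021] z 0.138
tinside 2453 X [0.0134 0.0167 0.036 ] Y [-0.023  0.026] z 0.05
yel 329 X [-0.0475 -0.0375 -0.0306] Y [-0.01  0.01] z 0.051
padtop 1346 X [-0.0316 -0.0233  0.0251] Y [-0.024  0.023] z 0.061
```

View pics/11.png

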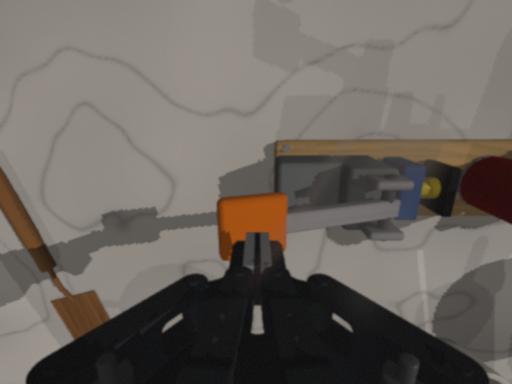

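View pics/s11.png

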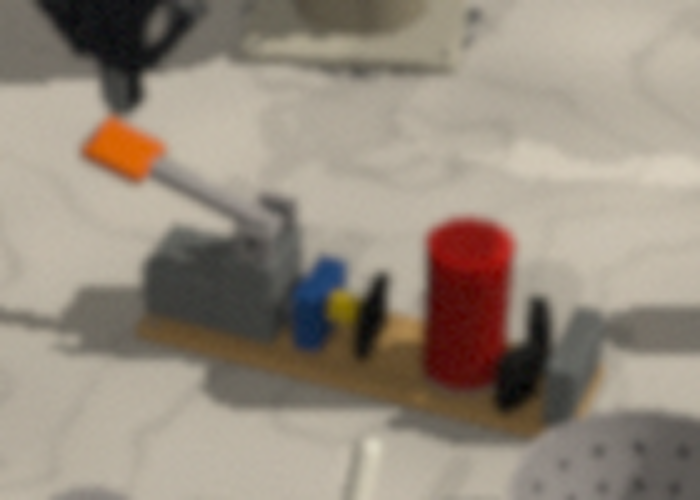

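View pics/t11.png

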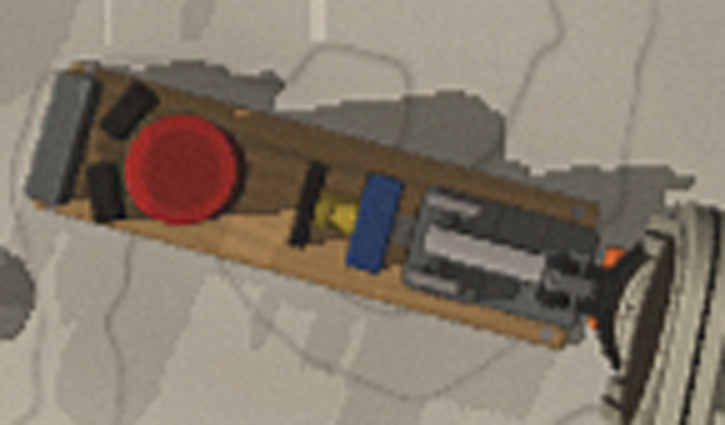

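Call:
step_arm:
  series:
    - {"x": 0,"y": -0.2,"z": -2,"twist": 0,"jaw": 0}
    - {"x": 0,"y": -0.2,"z": -3,"twist": 0,"jaw": 0}
    - {"x": 0,"y": -0.2,"z": -4,"twist": 0,"jaw": 0}
    - {"x": 0,"y": -0.2,"z": -5,"twist": 0,"jaw": 0}
    - {"x": 0,"y": -0.2,"z": -6,"twist": 0,"jaw": 0}
    - {"x": 0,"y": -0.2,"z": -7,"twist": 0,"jaw": 0}
    - {"x": 0,"y": -0.2,"z": -8,"twist": 0,"jaw": 0}
    - {"x": 0,"y": -0.2,"z": -9,"twist": 0,"jaw": 0}
    - {"x": 0,"y": -0.2,"z": -9.7,"twist": 0,"jaw": 0}
    - {"x": 0,"y": -0.2,"z": -9.7,"twist": 0,"jaw": 0}

```text
clock: 9.07
eef_pos: [0.4493, -0.1209, 0.0701]
tool_rot: [-0.433, 0.559, 0.429, 0.562]
ft_force: [-0.5, 0.6, 9.2]
grip_width: 0.0002
```

```bash
cat > tj.py <<'E'
from h import *
import sys
yaw=np.radians(75.2);ex=np.array([np.cos(yaw),np.sin(yaw)]);ey=np.array([-ex[1],ex[0]])
o=bot.get_obs();print(o['clock'],o['eef_pos'].round(4),'F',o['ft_force'].round(1),'clampx tcp',(o['eef_pos'][:2]@ex-.2115).round(4))
nm=sys.argv[1]
p,d=cam('top');cv2.imwrite('pics/t'+nm+'.png',cv2.resize(p[200:285,180:325],None,fx=5,fy=5,interpolation=2)[:,:,::-1])
hsv=cv2.cvtColor(p,cv2.COLOR_RGB2HSV).astype(int);H,S,V=[hsv[...,i] for i in range(3)]
roi=np.zeros(H.shape,bool);roi[195:285,180:325]=1
def pl(h):
    i=bot.camera_info('top');K=np.array(i['camera_matrix']);R=np.array(i['R']);t=np.array(i['t']);c=-R.T@t
    v,u=np.mgrid[:384,:512];r=np.stack([u,v,np.ones_like(u)],-1)@np.linalg.inv(K).T@R
    W=c+r*((h-c[2])/r[...,2])[...,None]; return W[...,:2]@ex-.2115,W[...,:2]@ey+.461
for n,m,h in(('blue',(H>105)&(H<122)&(S>100),.062),('yel',(H>22)&(H<34)&(S>120),.045),('tin',((H<5)|(H>174))&(S>150)&(V>100),.122)):
    m=m&roi;X,Y=pl(h)
    if m.sum(): print(n,m.sum(),'X',X[m].mean().round(4),np.percentile(X[m],[2,98]).round(4),'Y',Y[m].mean().round(4))
X,Y=pl(.061);m=(V<50)&roi&(abs(Y)<.028)&(X>-.06)&(X<.045)
# profile of V along the bar at pad-top height
s=[(x,V[roi&(abs(X-x)<.0015)&(abs(Y)<.02)].mean()) for x in np.arange(-.085,.05,.003)]
print('Vprof',' '.join('%d:%d'%(x*1000,v) for x,v in s))
E
python3 tj.py 12
```

```text
9.0667 [ 0.4493 -0.1209  0.0701] F [-0.5  0.6  9.2] clampx tcp -0.2137
blue 84 X -0.0461 [-0.0546 -0.0358] Y 0.0091
yel 23 X -0.0229 [-0.0328 -0.011 ] Y 0.0018
tin 379 X 0.0442 [0.0173 0.0709] Y -0.0001
Vprof -85:69 -82:72 -79:97 -76:90 -73:89 -69:85 -66:85 -63:87 -60:88 -57:76 -54:59 -51:86 -48:79 -45:77 -42:77 -39:83 -36:84 -33:86 -30:114 -27:101 -24:100 -21:87 -18:90 -15:92 -12:84 -9:37 -6:35 -3:35 0:56 2:101 5:103 8:98 11:88 14:62 17:55 20:102 23:119 26:133 29:125 32:120 35:117 38:115 41:115 44:115 47:114
```

View pics/t12.png

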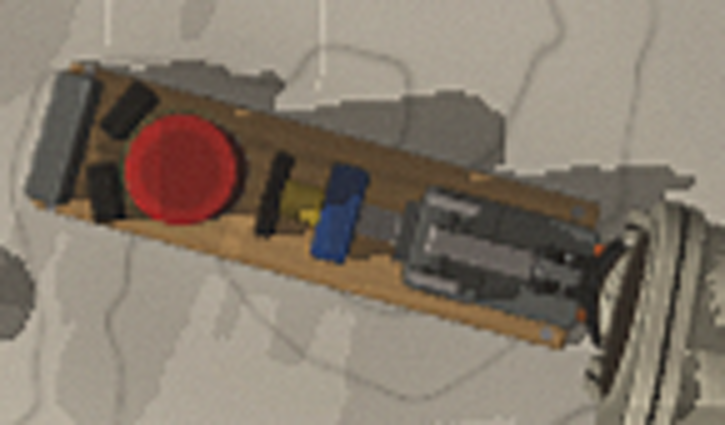

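Call:
step_arm:
  series:
    - {"x": -0.3,"y": 0,"z": -0.5,"twist": 0,"jaw": 0}
    - {"x": -0.3,"y": 0,"z": -0.8,"twist": 0,"jaw": 0}
    - {"x": -0.3,"y": 0,"z": -0.8,"twist": 0,"jaw": 0}

```text
clock: 9.37
eef_pos: [0.4496, -0.1206, 0.0681]
tool_rot: [-0.435, 0.557, 0.427, 0.564]
ft_force: [-7.9, 4.7, 36.3]
grip_width: 0.0002
```

Call:
step_arm:
  series:
    - {"x": 0,"y": 0,"z": 0.5,"twist": 0,"jaw": 0}
    - {"x": -0.3,"y": 0,"z": 2,"twist": 0,"jaw": 0}
    - {"x": -0.3,"y": 0,"z": 4,"twist": 0,"jaw": 0}
    - {"x": -0.3,"y": 0,"z": 6,"twist": 0,"jaw": 0}
    - {"x": -0.3,"y": 0,"z": 8,"twist": 0,"jaw": 0}
    - {"x": -0.3,"y": 0,"z": 8.7,"twist": 0,"jaw": 0}
    - {"x": -0.3,"y": 0,"z": 8.7,"twist": 0,"jaw": 0}
    - {"x": -0.3,"y": 0,"z": 8.7,"twist": 0,"jaw": 0}

```text
clock: 10.03
eef_pos: [0.4469, -0.1206, 0.1552]
tool_rot: [-0.436, 0.556, 0.427, 0.564]
ft_force: [-0.2, 0.4, -0.6]
grip_width: 0.0
```

```bash
python3 tj.py 13; python3 jaw.py 13
```

```text
10.0333 [ 0.4469 -0.1206  0.1552] F [-0.2  0.4 -0.6] clampx tcp -0.2139
blue 84 X -0.0455 [-0.0543 -0.0357] Y 0.01
yel 28 X -0.0234 [-0.033  -0.0124] Y 0.0024
tin 378 X 0.0441 [0.0173 0.0709] Y -0.0002
Vprof -85:96 -82:95 -79:97 -76:89 -73:88 -69:85 -66:86 -63:86 -60:89 -57:76 -54:57 -51:85 -48:80 -45:77 -42:77 -39:83 -36:83 -33:80 -30:115 -27:105 -24:100 -21:90 -18:89 -15:91 -12:84 -9:40 -6:34 -3:35 0:51 2:98 5:102 8:96 11:88 14:63 17:55 20:101 23:119 26:133 29:124 32:121 35:116 38:115 41:115 44:115 47:113
10.0833 [ 0.4462 -0.1204  0.1543] F [-0.2  0.9 -0. ]
org 2456 X [-0.2353 -0.2118 -0.1932] Y [-0.013  0.021] z 0.137
tinside 1304 X [0.0134 0.0173 0.0352] Y [-0.023  0.026] z 0.052
blue 1014 X [-0.0533 -0.0445 -0.0358] Y [-0.025  0.026] z 0.063
yel 364 X [-0.0249 -0.0155 -0.0094] Y [-0.014  0.01 ] z 0.05
padtop 1910 X [-0.0565 -0.0087  0.0207] Y [-0.025  0.024] z 0.061
```

View pics/13.png

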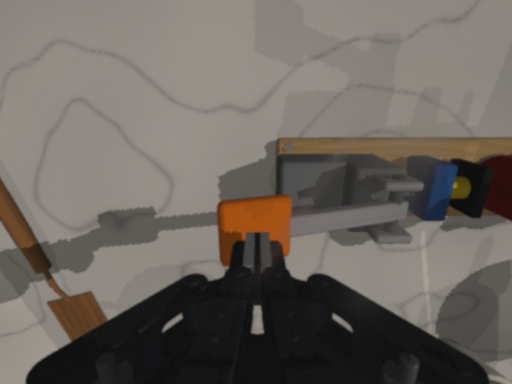

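Call:
step_arm:
  series:
    - {"x": 0,"y": 0,"z": -1.2,"twist": 0,"jaw": 0}
    - {"x": 0,"y": 0,"z": -2.2,"twist": 0,"jaw": 0}
    - {"x": 0,"y": 0,"z": -3.2,"twist": 0,"jaw": 0}
    - {"x": 0,"y": 0,"z": -4.2,"twist": 0,"jaw": 0}
    - {"x": 0,"y": 0,"z": -5.2,"twist": 0,"jaw": 0}
    - {"x": 0,"y": 0,"z": -6.2,"twist": 0,"jaw": 0}
    - {"x": 0,"y": 0,"z": -7.2,"twist": 0,"jaw": 0}
    - {"x": 0,"y": 0,"z": -8.2,"twist": 0,"jaw": 0}
    - {"x": 0,"y": 0,"z": -8.9,"twist": 0,"jaw": 0}
    - {"x": 0,"y": 0,"z": -8.9,"twist": 0,"jaw": 0}

```text
clock: 10.97
eef_pos: [0.446, -0.1193, 0.0678]
tool_rot: [-0.435, 0.556, 0.428, 0.564]
ft_force: [-11.5, 5.3, 39.5]
grip_width: 0.0002
```

```bash
python3 tj.py 14
```

```text
10.9667 [ 0.446  -0.1193  0.0678] F [-11.5   5.3  39.5] clampx tcp -0.2129
blue 74 X -0.0303 [-0.0407 -0.0209] Y 0.0101
yel 21 X -0.006 [-0.0172  0.0034] Y 0.0024
tin 380 X 0.0441 [0.0173 0.0709] Y -0.0
Vprof -85:69 -82:67 -79:99 -76:112 -73:111 -69:90 -66:100 -63:93 -60:90 -57:85 -54:83 -51:86 -48:89 -45:85 -42:70 -39:64 -36:85 -33:74 -30:74 -27:70 -24:72 -21:70 -18:83 -15:103 -12:98 -9:93 -6:92 -3:91 0:90 2:64 5:32 8:34 11:36 14:50 17:57 20:101 23:120 26:134 29:125 32:121 35:118 38:116 41:116 44:115 47:114
```

View pics/t14.png

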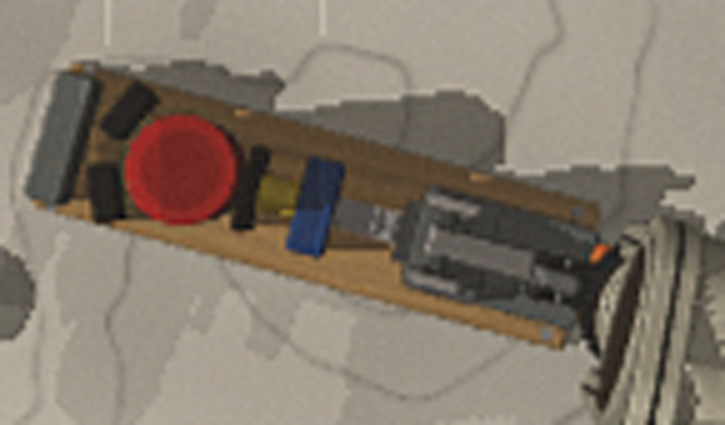

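Call:
step_arm:
  series:
    - {"x": 0,"y": 0,"z": 0.7,"twist": 0,"jaw": 0}
    - {"x": 0,"y": -0.1,"z": 2,"twist": 0,"jaw": 0}
    - {"x": 0,"y": -0.1,"z": 4,"twist": 0,"jaw": 0}
    - {"x": 0,"y": -0.1,"z": 6,"twist": 0,"jaw": 0}
    - {"x": 0,"y": -0.1,"z": 8,"twist": 0,"jaw": 0}
    - {"x": 0,"y": -0.1,"z": 8.7,"twist": 0,"jaw": 0}
    - {"x": 0,"y": -0.1,"z": 8.7,"twist": 0,"jaw": 0}
    - {"x": 0,"y": -0.1,"z": 8.7,"twist": 0,"jaw": 0}

```text
clock: 11.68
eef_pos: [0.4454, -0.1203, 0.154]
tool_rot: [-0.434, 0.556, 0.429, 0.564]
ft_force: [-0.6, 0.0, -0.1]
grip_width: -0.0001
```

```bash
python3 tj.py 15; python3 jaw.py 15
```

```text
11.6833 [ 0.4454 -0.1203  0.154 ] F [-0.6  0.  -0.1] clampx tcp -0.214
blue 73 X -0.0319 [-0.0405 -0.0223] Y 0.0098
yel 26 X -0.0069 [-0.0178  0.003 ] Y 0.0014
tin 377 X 0.0441 [0.0173 0.0707] Y -0.0002
Vprof -85:115 -82:101 -79:103 -76:110 -73:111 -69:90 -66:100 -63:92 -60:89 -57:83 -54:84 -51:86 -48:88 -45:85 -42:68 -39:65 -36:85 -33:78 -30:77 -27:72 -24:71 -21:68 -18:83 -15:102 -12:97 -9:91 -6:93 -3:90 0:89 2:65 5:31 8:34 11:37 14:49 17:58 20:101 23:119 26:133 29:125 32:120 35:117 38:115 41:115 44:114 47:114
11.7333 [ 0.445  -0.1201  0.1535] F [-2.1 -0.1 -0.5]
org 2284 X [-0.2354 -0.2112 -0.1932] Y [-0.014  0.021] z 0.137
tinside 629 X [0.0133 0.0181 0.0387] Y [-0.023  0.027] z 0.061
blue 1316 X [-0.0418 -0.0325 -0.0218] Y [-0.025  0.027] z 0.063
yel 337 X [-0.0098 -0.0012  0.0045] Y [-0.012  0.01 ] z 0.051
padtop 1972 X [-0.0423  0.0042  0.0208] Y [-0.025  0.025] z 0.061
```

View pics/15.png

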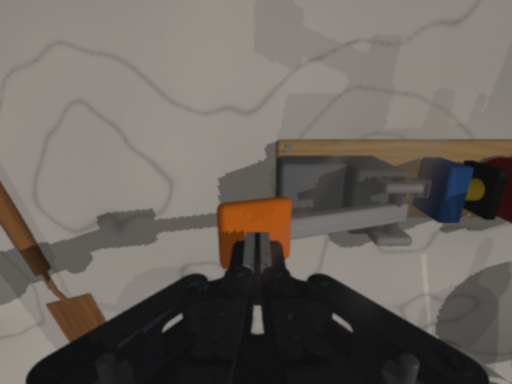

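Call:
step_arm:
  series:
    - {"x": 0,"y": 0,"z": -1.2,"twist": 0,"jaw": 0}
    - {"x": 0,"y": 0,"z": -2.2,"twist": 0,"jaw": 0}
    - {"x": 0,"y": 0,"z": -3.2,"twist": 0,"jaw": 0}
    - {"x": 0,"y": 0,"z": -4.2,"twist": 0,"jaw": 0}
    - {"x": 0,"y": 0,"z": -5.2,"twist": 0,"jaw": 0}
    - {"x": 0,"y": 0,"z": -6,"twist": 0,"jaw": 0}
    - {"x": 0,"y": 0,"z": -6.8,"twist": 0,"jaw": 0}
    - {"x": 0,"y": 0,"z": -7.4,"twist": 0,"jaw": 0}
    - {"x": 0,"y": 0,"z": -7.4,"twist": 0,"jaw": 0}

```text
clock: 12.53
eef_pos: [0.4443, -0.1194, 0.078]
tool_rot: [-0.433, 0.557, 0.43, 0.563]
ft_force: [-0.8, 0.7, 3.8]
grip_width: -0.0
```

```bash
python3 tj.py 16
```

```text
12.5333 [ 0.4443 -0.1194  0.078 ] F [-0.8  0.7  3.8] clampx tcp -0.2135
blue 61 X -0.0184 [-0.0268 -0.0087] Y 0.0123
yel 14 X 0.0029 [-0.0033  0.0117] Y 0.0014
tin 380 X 0.0526 [0.0257 0.0796] Y -0.0001
Vprof -85:76 -82:111 -79:110 -76:105 -73:116 -69:119 -66:99 -63:109 -60:117 -57:99 -54:93 -51:98 -48:86 -45:85 -42:86 -39:86 -36:90 -33:93 -30:79 -27:48 -24:74 -21:73 -18:70 -15:67 -12:68 -9:69 -6:67 -3:91 0:90 2:91 5:91 8:86 11:50 14:34 17:35 20:37 23:52 26:60 29:107 32:129 35:133 38:125 41:118 44:117 47:115
```

View pics/t16.png

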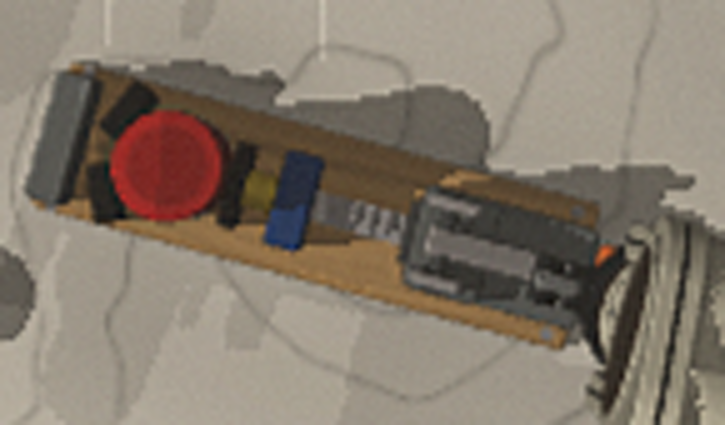

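Call:
step_arm:
  series:
    - {"x": 0,"y": 0,"z": -0.4,"twist": 0,"jaw": 0}
    - {"x": 0,"y": 0,"z": -0.7,"twist": 0,"jaw": 0}
    - {"x": 0,"y": 0,"z": -1,"twist": 0,"jaw": 0}
    - {"x": 0,"y": 0,"z": -1.2,"twist": 0,"jaw": 0}
    - {"x": 0,"y": 0,"z": -1.2,"twist": 0,"jaw": 0}

```text
clock: 13.0
eef_pos: [0.445, -0.1189, 0.0691]
tool_rot: [-0.434, 0.556, 0.43, 0.564]
ft_force: [-6.5, 2.9, 25.1]
grip_width: -0.0002
```

```bash
python3 tj.py 17
```

```text
13.0 [ 0.445  -0.1189  0.0691] F [-6.5  2.9 25.1] clampx tcp -0.2128
blue 62 X -0.0167 [-0.0255 -0.0068] Y 0.0129
yel 18 X 0.0048 [-0.0035  0.0136] Y 0.0015
tin 376 X 0.0542 [0.0278 0.0804] Y 0.0001
Vprof -85:69 -82:74 -79:114 -76:112 -73:106 -69:119 -66:110 -63:100 -60:116 -57:106 -54:96 -51:103 -48:91 -45:84 -42:86 -39:86 -36:89 -33:94 -30:88 -27:55 -24:63 -21:74 -18:72 -15:69 -12:70 -9:72 -6:67 -3:83 0:92 2:91 5:89 8:90 11:68 14:37 17:34 20:35 23:45 26:59 29:74 32:116 35:134 38:130 41:121 44:117 47:116
```

View pics/t17.png

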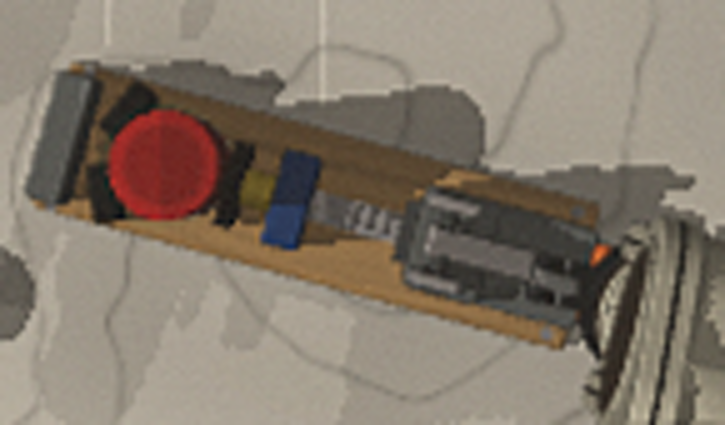

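Call:
step_arm:
  series:
    - {"x": 0,"y": 0,"z": 0.7,"twist": 0,"jaw": 0}
    - {"x": 0,"y": -0.1,"z": 2,"twist": 0,"jaw": 0}
    - {"x": 0,"y": -0.1,"z": 4,"twist": 0,"jaw": 0}
    - {"x": 0,"y": -0.1,"z": 6,"twist": 0,"jaw": 0}
    - {"x": 0,"y": -0.1,"z": 8,"twist": 0,"jaw": 0}
    - {"x": 0,"y": -0.1,"z": 8.5,"twist": 0,"jaw": 0}
    - {"x": 0,"y": -0.1,"z": 8.5,"twist": 0,"jaw": 0}
    - {"x": 0,"y": -0.1,"z": 8.5,"twist": 0,"jaw": 0}

```text
clock: 13.72
eef_pos: [0.4446, -0.1199, 0.1535]
tool_rot: [-0.434, 0.556, 0.43, 0.564]
ft_force: [0.0, -0.4, 0.1]
grip_width: 0.0002
```

```bash
python3 tj.py 18; python3 jaw.py 18
```

```text
13.7167 [ 0.4446 -0.1199  0.1535] F [ 0.  -0.4  0.1] clampx tcp -0.2139
blue 66 X -0.0171 [-0.0262 -0.0076] Y 0.0114
yel 20 X 0.0069 [-0.0039  0.0169] Y 0.0014
tin 374 X 0.0571 [0.031  0.0832] Y 0.0
Vprof -85:103 -82:114 -79:112 -76:107 -73:108 -69:119 -66:105 -63:102 -60:115 -57:102 -54:96 -51:103 -48:89 -45:84 -42:85 -39:85 -36:89 -33:94 -30:88 -27:54 -24:66 -21:72 -18:72 -15:69 -12:69 -9:70 -6:66 -3:89 0:100 2:94 5:92 8:89 11:89 14:68 17:35 20:35 23:36 26:44 29:50 32:71 35:114 38:134 41:130 44:121 47:117
13.7667 [ 0.4441 -0.1198  0.153 ] F [-0.9 -0.1  0.3]
org 2174 X [-0.2352 -0.211  -0.1931] Y [-0.014  0.021] z 0.137
tinside 93 X [0.0306 0.0405 0.0488] Y [-0.023  0.026] z 0.028
blue 1490 X [-0.0279 -0.0198 -0.0077] Y [-0.025  0.027] z 0.063
yel 277 X [0.0047 0.0128 0.0172] Y [-0.012  0.01 ] z 0.051
padtop 1742 X [-0.0279 -0.0119  0.0249] Y [-0.025  0.027] z 0.061
```

View pics/18.png

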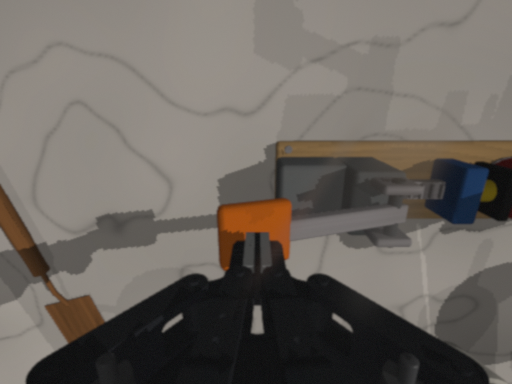

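Call:
step_arm:
  series:
    - {"x": 0,"y": 0,"z": -1.2,"twist": 0,"jaw": 0}
    - {"x": 0,"y": 0,"z": -2.2,"twist": 0,"jaw": 0}
    - {"x": 0,"y": 0,"z": -3.2,"twist": 0,"jaw": 0}
    - {"x": 0,"y": 0,"z": -4.2,"twist": 0,"jaw": 0}
    - {"x": 0,"y": 0,"z": -4.8,"twist": 0,"jaw": 0}
    - {"x": 0,"y": 0,"z": -5.4,"twist": 0,"jaw": 0}
    - {"x": 0,"y": 0,"z": -5.8,"twist": 0,"jaw": 0}
    - {"x": 0,"y": 0,"z": -6.2,"twist": 0,"jaw": 0}
    - {"x": 0,"y": 0,"z": -6.2,"twist": 0,"jaw": 0}
    - {"x": 0,"y": 0,"z": -6.2,"twist": 0,"jaw": 0}

```text
clock: 14.65
eef_pos: [0.4436, -0.1196, 0.0906]
tool_rot: [-0.433, 0.557, 0.431, 0.563]
ft_force: [-1.5, -0.9, 2.1]
grip_width: 0.0
```

```bash
python3 tj.py 19;python3 jaw.py 19
```

```text
14.65 [ 0.4436 -0.1196  0.0906] F [-1.5 -0.9  2.1] clampx tcp -0.2138
blue 62 X -0.0116 [-0.0205 -0.0025] Y 0.0128
yel 16 X 0.0105 [0.0017 0.0196] Y 0.0013
tin 372 X 0.0606 [0.0338 0.0874] Y 0.0
Vprof -85:116 -82:103 -79:105 -76:117 -73:118 -69:103 -66:112 -63:119 -60:109 -57:105 -54:118 -51:100 -48:95 -45:96 -42:89 -39:85 -36:86 -33:91 -30:90 -27:86 -24:81 -21:49 -18:69 -15:74 -12:72 -9:72 -6:71 -3:68 0:66 2:91 5:96 8:88 11:90 14:92 17:73 20:39 23:34 26:35 29:39 32:54 35:65 38:107 41:135 44:133 47:123
14.7 [ 0.4437 -0.1195  0.0908] F [-2.  -0.3  3.6]
org 1698 X [-0.2416 -0.2189 -0.1972] Y [0.005 0.021] z 0.09
padtop 38 X [-0.0227 -0.0217 -0.0205] Y [-0.027 -0.016] z 0.055
```

View pics/t19.png

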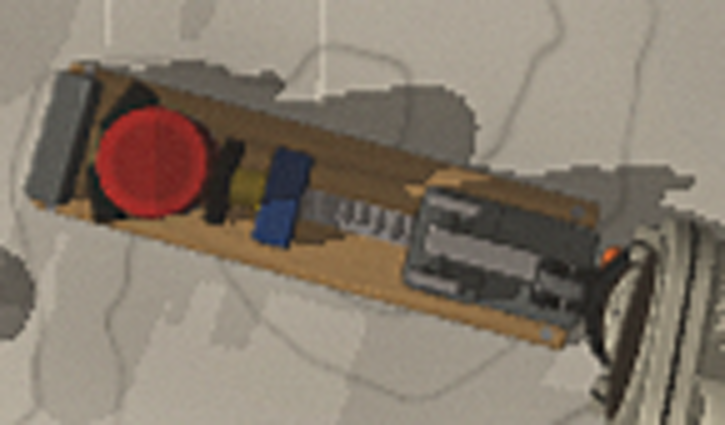

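Call:
step_arm:
  series:
    - {"x": 0,"y": 0,"z": -0.4,"twist": 0,"jaw": 0}
    - {"x": 0,"y": 0,"z": -0.8,"twist": 0,"jaw": 0}
    - {"x": 0,"y": 0,"z": -1.2,"twist": 0,"jaw": 0}
    - {"x": 0,"y": 0,"z": -1.6,"twist": 0,"jaw": 0}
    - {"x": 0,"y": 0,"z": -1.9,"twist": 0,"jaw": 0}
    - {"x": 0,"y": 0,"z": -2,"twist": 0,"jaw": 0}
    - {"x": 0,"y": 0,"z": -2,"twist": 0,"jaw": 0}

```text
clock: 15.33
eef_pos: [0.4446, -0.1195, 0.0709]
tool_rot: [-0.433, 0.556, 0.431, 0.564]
ft_force: [1.3, 1.8, 4.9]
grip_width: -0.0001
```

```bash
python3 tj.py 20;python3 - <<'E'
from h import *
p,d=cam('scene');cv2.imwrite('pics/s20.png',cv2.resize(p[120:220,210:350],None,fx=5,fy=5,interpolation=2)[:,:,::-1])
E
```

```text
15.3333 [ 0.4446 -0.1195  0.0709] F [1.3 1.8 4.9] clampx tcp -0.2134
blue 61 X -0.0078 [-0.0165  0.0022] Y 0.0135
yel 13 X 0.0115 [0.0057 0.0194] Y 0.0017
tin 373 X 0.0604 [0.0338 0.087 ] Y 0.0001
Vprof -85:68 -82:79 -79:109 -76:107 -73:110 -69:119 -66:105 -63:107 -60:121 -57:107 -54:105 -51:116 -48:98 -45:94 -42:99 -39:91 -36:88 -33:90 -30:87 -27:85 -24:86 -21:84 -18:62 -15:59 -12:74 -9:72 -6:71 -3:66 0:71 2:63 5:75 8:92 11:91 14:91 17:75 20:39 23:34 26:35 29:39 32:52 35:66 38:107 41:135 44:132 47:124
```

View pics/t20.png

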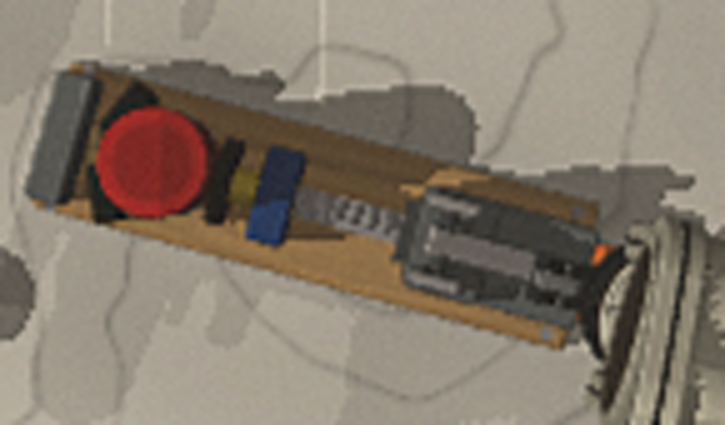

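View pics/s20.png

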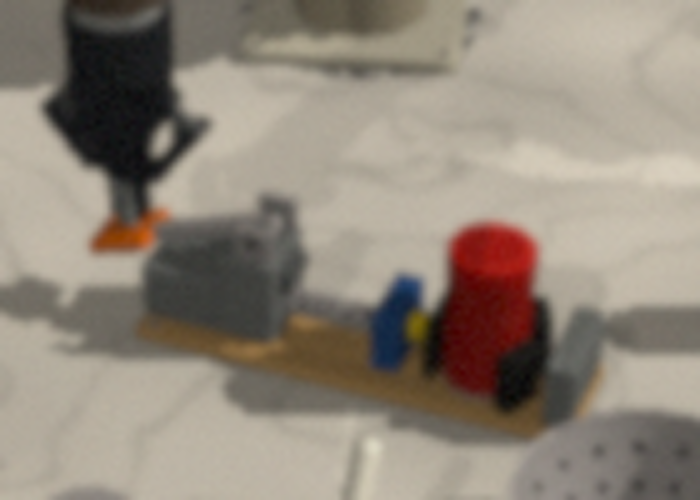

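Call:
step_arm:
  series:
    - {"x": 0,"y": 0,"z": -0.3,"twist": 0,"jaw": 0}
    - {"x": 0,"y": 0,"z": -0.5,"twist": 0,"jaw": 0}
    - {"x": 0,"y": 0,"z": -0.6,"twist": 0,"jaw": 0}
    - {"x": 0,"y": 0,"z": -0.6,"twist": 0,"jaw": 0}

```text
clock: 15.77
eef_pos: [0.4451, -0.1193, 0.0685]
tool_rot: [-0.434, 0.555, 0.43, 0.565]
ft_force: [-8.6, 4.9, 32.2]
grip_width: 0.0002
```

```bash
python3 tj.py 21
python3 - <<'E'
from h import *
# averaged top frames for better edges
ps=[cam('top')[0].astype(float) for _ in range(6)];p=np.mean(ps,0);np.save('t21',p)
cv2.imwrite('pics/t21a.png',cv2.resize(p[205:270,190:290].astype(np.uint8),None,fx=8,fy=8,interpolation=cv2.INTER_CUBIC)[:,:,::-1])
print(bot.get_obs()['ft_force'],bot.get_obs()['eef_pos'])
E
```

```text
15.7667 [ 0.4451 -0.1193  0.0685] F [-8.6  4.9 32.2] clampx tcp -0.2131
blue 66 X -0.007 [-0.0163  0.0027] Y 0.0127
yel 14 X 0.0129 [0.0061 0.0189] Y -0.0006
tin 375 X 0.0605 [0.0338 0.0874] Y 0.0001
Vprof -85:69 -82:72 -79:108 -76:110 -73:108 -69:121 -66:108 -63:104 -60:120 -57:106 -54:102 -51:113 -48:98 -45:95 -42:99 -39:93 -36:88 -33:91 -30:86 -27:85 -24:85 -21:86 -18:64 -15:57 -12:74 -9:72 -6:71 -3:67 0:70 2:66 5:74 8:93 11:90 14:92 17:74 20:40 23:34 26:36 29:40 32:53 35:65 38:108 41:134 44:133 47:124
[-7.583484    4.78368347 30.36892067] [ 0.44505212 -0.11927003  0.06860962]
```

View pics/t21a.png

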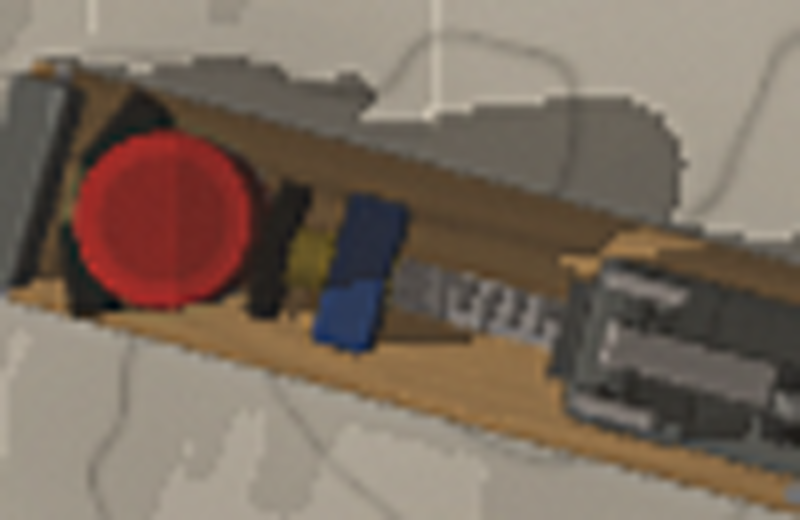

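```bash
cat > gap.py <<'E'
from h import *
import sys
yaw=np.radians(75.2);ex=np.array([np.cos(yaw),np.sin(yaw)]);ey=np.array([-ex[1],ex[0]])
i=bot.camera_info('top');K=np.array(i['camera_matrix']);R=np.array(i['R']);t=np.array(i['t']);c=-R.T@t
def W(u,v,h):
    r=np.stack([u,v,np.ones_like(u)],-1)@np.linalg.inv(K).T@R
    w=c+r*((h-c[2])/r[...,2])[...,None];return w[...,:2]@ex-.2115,w[...,:2]@ey+.461
v,u=np.mgrid[:384,:512].astype(float)
X,Y=W(u,v,.0615)
for n in sys.argv[1:]:
    if n.endswith('.npy'): p=np.load(n)
    else:
        s=cv2.resize(cv2.imread('pics/t%s.png'%n)[:,:,::-1],(145,85),interpolation=cv2.INTER_AREA);p=np.zeros((384,512,3));p[200:285,180:325]=s
    p=p.astype(float)
    # sample along bar lines at off-centre Y (avoid stem), 0.5mm steps
    xs=np.arange(-.09,.04,.0005);prof=[]
    for y in np.arange(-.020,.0201,.002):
        if abs(y)<.012: continue
        a=xs+.2115;b=y-.461;wx=a*ex[0]+b*(-ex[1]);wy=a*ex[1]+b*ex[0]
        q=(R@np.stack([wx,wy,np.full_like(wx,.0615)])+t[:,None]);q=K@q;q=q[:2]/q[2]
        prof.append(np.stack([cv2.remap(p[...,k].astype(np.float32),q[0].astype(np.float32)[None],q[1].astype(np.float32)[None],1)[0] for k in range(3)],-1))
    prof=np.array(prof)
    bl=prof[...,2]-prof[...,0]  # blue minus red
    res=[]
    for r,bb in zip(prof,bl):
        w=np.clip(bb-8,0,None);w[:]=w*(w>0)
        k=np.argmax(np.convolve(w,np.ones(44),'same'));sl=slice(max(0,k-30),k+30);xb=(xs[sl]*w[sl]).sum()/w[sl].sum()
        V=r.max(-1);reg=(xs>xb+.012)&(xs<xb+.05)
        dk=np.clip(62-V,0,None)*reg; xp=(xs*dk).sum()/dk.sum() if dk.sum() else np.nan
        res.append((xb,xp))
    res=np.array(res);print(n,'blue',np.nanmedian(res[:,0]).round(4),'pad',np.nanmedian(res[:,1]).round(4),'diff',np.nanmedian(res[:,1]-res[:,0]).round(4),(res[:,1]-res[:,0]).round(4))
E
python3 gap.py 11 12 13 14 15 16 17 18 19 20 21 t21.npy
```

```text
11 blue -0.0659 pad -0.027 diff 0.0386 [0.0393 0.0391 0.039  0.0386 0.0387 0.0382 0.0382 0.0382 0.0385]
12 blue -0.0461 pad -0.007 diff 0.0393 [0.0393 0.0398 0.0399 0.0395 0.0397 0.0376 0.0375 0.0376 0.0377]
13 blue -0.0455 pad -0.0068 diff 0.0388 [0.0388 0.0396 0.0399 0.0396 0.0395 0.0374 0.0374 0.0371 0.0372]
14 blue -0.0313 pad 0.0076 diff 0.0387 [0.0387 0.0384 0.0389 0.0403 0.0406 0.0398 0.0385 0.0381 0.0382]
15 blue -0.0313 pad 0.0076 diff 0.0387 [0.0385 0.0385 0.0394 0.0405 0.0404 0.0404 0.0387 0.0381 0.0383]
16 blue -0.0181 pad 0.0172 diff 0.0354 [0.0356 0.0357 0.0357 0.0357 0.0354 0.0347 0.0347 0.0335 0.0319]
17 blue -0.0166 pad 0.0184 diff 0.0348 [0.0352 0.0348 0.0354 0.0363 0.0361 0.0339 0.033  0.0334 0.0334]
18 blue -0.0172 pad 0.021 diff 0.0376 [0.037  0.0376 0.0383 0.0391 0.0391 0.0376 0.0369 0.036  0.0353]
19 blue -0.0116 pad 0.0248 diff 0.0357 [0.0353 0.0364 0.0369 0.037  0.0369 0.0356 0.0357 0.0349 0.0346]
20 blue -0.0076 pad 0.0252 diff 0.0318 [0.0318 0.0329 0.0337 0.0335 0.0331 0.0315 0.0316 0.0307 0.0304]
21 blue -0.0074 pad 0.0251 diff 0.0319 [0.0319 0.0322 0.0329 0.0331 0.0331 0.0311 0.0314 0.0306 0.0304]
t21.npy blue -0.0073 pad 0.0251 diff 0.0318 [0.0318 0.0324 0.0331 0.033  0.0327 0.0309 0.0315 0.0312 0.0308]
```

Call:
step_arm:
  series:
    - {"x": 0,"y": 0,"z": 0.7,"twist": 0,"jaw": 0}
    - {"x": 0,"y": -0.1,"z": 1.5,"twist": 0,"jaw": 0}
    - {"x": 0,"y": -0.1,"z": 2.5,"twist": 0,"jaw": 0}
    - {"x": 0,"y": -0.1,"z": 4,"twist": 0,"jaw": 0}
    - {"x": 0,"y": -0.1,"z": 6,"twist": 0,"jaw": 0}
    - {"x": 0,"y": -0.1,"z": 8,"twist": 0,"jaw": 0}
    - {"x": 0,"y": -0.1,"z": 8.5,"twist": 0,"jaw": 0}
    - {"x": 0,"y": -0.1,"z": 8.5,"twist": 0,"jaw": 0}
    - {"x": 0,"y": -0.1,"z": 8.5,"twist": 0,"jaw": 0}

```text
clock: 16.87
eef_pos: [0.4445, -0.1203, 0.1527]
tool_rot: [-0.433, 0.555, 0.43, 0.564]
ft_force: [-0.9, -0.0, -0.9]
grip_width: -0.0004
```

```bash
python3 tj.py 22|grep -v Vp; python3 jaw.py 22; python3 gap.py 22
```

```text
16.8667 [ 0.4445 -0.1203  0.1527] F [-0.9 -0.  -0.9] clampx tcp -0.2143
blue 63 X -0.0126 [-0.0212 -0.0029] Y 0.0135
yel 18 X 0.0087 [0.0001 0.0188] Y 0.0013
tin 372 X 0.0605 [0.0338 0.087 ] Y 0.0001
16.9167 [ 0.4441 -0.1201  0.1522] F [-0.4 -0.7 -0.4]
org 2145 X [-0.2352 -0.2107 -0.1932] Y [-0.014  0.021] z 0.137
tinside 52 X [0.0413 0.0443 0.0507] Y [0.021 0.026] z 0.025
blue 1501 X [-0.0238 -0.0158 -0.0035] Y [-0.025  0.027] z 0.063
yel 254 X [0.0088 0.0165 0.021 ] Y [-0.011  0.01 ] z 0.051
padtop 1533 X [-0.0239 -0.0115  0.0257] Y [-0.025  0.027] z 0.061
22 blue -0.0129 pad 0.025 diff 0.0372 [0.0362 0.0372 0.0387 0.039  0.0386 0.0372 0.0374 0.0365 0.0359]
```

View pics/t22.png

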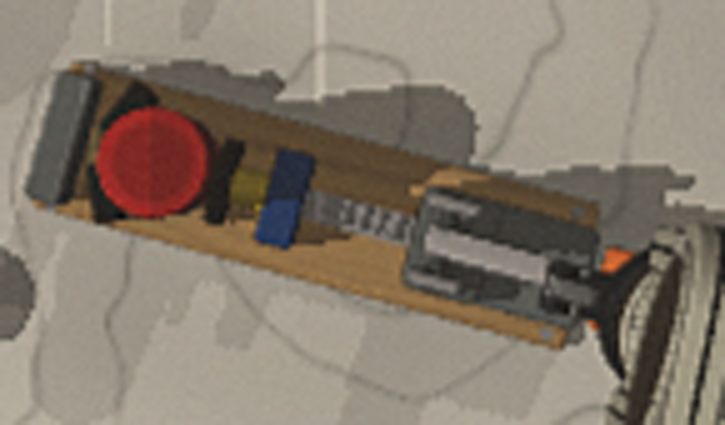

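Call:
step_arm:
  series:
    - {"x": 0,"y": 0,"z": -1.2,"twist": 0,"jaw": 0}
    - {"x": 0,"y": 0,"z": -2.2,"twist": 0,"jaw": 0}
    - {"x": 0,"y": 0,"z": -3,"twist": 0,"jaw": 0}
    - {"x": 0,"y": 0,"z": -3.8,"twist": 0,"jaw": 0}
    - {"x": 0,"y": 0,"z": -4.4,"twist": 0,"jaw": 0}
    - {"x": 0,"y": 0,"z": -5,"twist": 0,"jaw": 0}
    - {"x": 0,"y": 0,"z": -5,"twist": 0,"jaw": 0}
    - {"x": 0,"y": 0,"z": -5,"twist": 0,"jaw": 0}

```text
clock: 17.63
eef_pos: [0.4436, -0.12, 0.1018]
tool_rot: [-0.432, 0.556, 0.431, 0.564]
ft_force: [-1.3, -1.5, 2.7]
grip_width: 0.0001
```

```bash
python3 tj.py 23; python3 gap.py 23
```

```text
17.6333 [ 0.4436 -0.12    0.1018] F [-1.3 -1.5  2.7] clampx tcp -0.2142
blue 61 X -0.0056 [-0.0143  0.005 ] Y 0.0128
yel 10 X 0.0029 [-0.0175  0.0134] Y 0.0001
tin 372 X 0.0606 [0.0338 0.0874] Y 0.0
Vprof -85:105 -82:104 -79:119 -76:118 -73:103 -69:115 -66:119 -63:103 -60:112 -57:117 -54:101 -51:103 -48:115 -45:100 -42:102 -39:100 -36:88 -33:91 -30:87 -27:83 -24:86 -21:86 -18:80 -15:57 -12:66 -9:73 -6:70 -3:66 0:69 2:67 5:64 8:84 11:92 14:91 17:74 20:40 23:34 26:35 29:40 32:52 35:66 38:107 41:134 44:132 47:124
23 blue -0.0053 pad 0.025 diff 0.0294 [0.0294 0.03   0.0308 0.0315 0.0313 0.0292 0.0291 0.0281 0.0283]
```

Call:
step_arm:
  series:
    - {"x": 0,"y": 0,"z": -0.2,"twist": 0,"jaw": 0}
    - {"x": 0,"y": 0,"z": -0.4,"twist": 0,"jaw": 0}
    - {"x": 0,"y": 0,"z": -0.4,"twist": 0,"jaw": 0}
    - {"x": 0,"y": 0,"z": -0.4,"twist": 0,"jaw": 0}
    - {"x": 0,"y": 0,"z": -0.4,"twist": 0,"jaw": 0}

```text
clock: 18.1
eef_pos: [0.4438, -0.1199, 0.0981]
tool_rot: [-0.433, 0.556, 0.431, 0.564]
ft_force: [-2.4, -3.3, 3.7]
grip_width: 0.0003
```

```bash
python3 tj.py 24; python3 gap.py 24
python3 - <<'E'
from h import *
p,d=cam('scene','sc24');cv2.imwrite('pics/s24.png',cv2.resize(p[120:220,210:350],None,fx=5,fy=5,interpolation=2)[:,:,::-1])
print(bot.get_obs()['ft_force'],bot.get_obs()['eef_pos'])
E
```

```text
18.1 [ 0.4438 -0.1199  0.0981] F [-2.4 -3.3  3.7] clampx tcp -0.2141
blue 60 X -0.0045 [-0.0134  0.0055] Y 0.0129
yel 16 X 0.0073 [-0.0172  0.019 ] Y 0.0012
tin 375 X 0.0606 [0.0338 0.0875] Y 0.0002
Vprof -85:105 -82:103 -79:119 -76:121 -73:103 -69:112 -66:119 -63:103 -60:110 -57:118 -54:104 -51:102 -48:115 -45:102 -42:100 -39:100 -36:93 -33:95 -30:87 -27:83 -24:86 -21:86 -18:87 -15:64 -12:61 -9:74 -6:71 -3:67 0:69 2:67 5:67 8:76 11:93 14:91 17:74 20:40 23:34 26:36 29:39 32:53 35:65 38:107 41:134 44:132 47:123
24 blue -0.0044 pad 0.025 diff 0.0291 [0.0291 0.03   0.0305 0.0303 0.0299 0.0285 0.0286 0.0277 0.0273]
[-0.90217752 -2.07441556  4.17695898] [ 0.443785   -0.11995209  0.09813565]
```

View pics/t24.png

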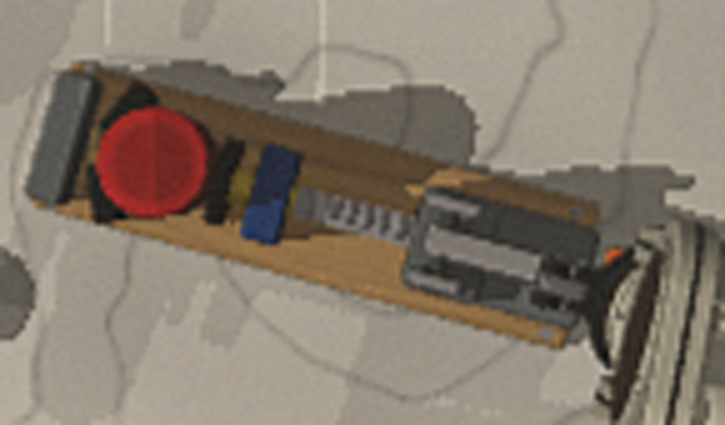

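View pics/s24.png

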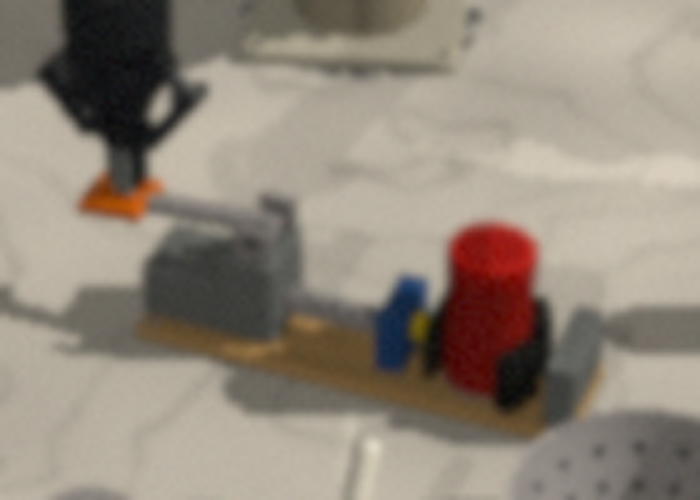

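Run:
```python
from h import *
bot.job_done();o=bot.get_obs();print(o['clock'],o['eef_pos'],o['ft_force'])
```

```text
the job is handed in; nothing more can be done
the job is handed in; nothing more can be done
```

The job is handed in. The red tin is gripped in the clamp, the lever is still held down, and nothing I saw suggested a failure. No verdict was reported.

**What I did:** I stood the red tin upright in the bay and let go. I then made four full strokes of the lever. The fourth reached its stop with the pad only about 7–8 mm in, at the edge of the allowed range. I let the lever all the way up and made a fifth stroke, stopping part-way down with the fingertips still on the paddle.

**Last checks before handing in:**

| Check | Reading | Allowed |
|---|---|---|
| Pad pressed in, from the measured gap | about 10 mm | 7–17 mm |
| Pad pressed in, from jaw travel | about 10.6 mm | 7–17 mm |
| Tin along the clamp (x) | about 60 mm | 53–67 mm |
| Tin off-centre (y) | about 0 mm | ±12 mm |
| Upward force on the tool from the paddle | about 4 N | above 1 N |

- **Tin:** In the pictures it is upright against the V jaw, and the fingers are nowhere near it.
- **Other things:** In the views I looked at, none of the other things on the counter had moved. I did not measure them.

**Disagreements:** After the fourth stroke, the jaw slid back further than 2 N of friction should allow. Counting from that slide-back gives a press of up to about 12.5 mm, which is still in range. At the bottom of strokes 2 and 4 the fingertips met the stop with about 40 N and 32 N, more than I meant to use. Travel per stroke also dropped to 10–15 mm, which is why a fifth stroke was needed.

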